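Fit the snap ring on the fume arm's swivel pin

ROBOT

A 6-joint arm with a two-finger parallel gripper is mounted at the origin on the work surface. World frame = base frame: x ahead of the robot, y to its left, z up, the work surface at z = 0. Lengths are in m, angles in rad, forces in N, time in s.
With the tool pointing down it reaches from about 0.325 to 0.85 m from the base axis. Payload 4.4 kg.
Tool frame: the origin (TCP) lies at the very end of the fingers, on their centre line; the grasp point (between the pads) lies bot.tcp_to_grasp behind it (bot.tcp_to_grasp is the distance from the TCP to the grasp point, in m); z points along the fingers, y is the line along which they close (so a half turn about z gives the same grasp; the last joint's range is limited). The gripper opens to 94 mm and grips with 3 to 60 N. Pads are 16 mm wide; open, the fingers measure 119 mm over their backs; the gripper's body (75 mm by 177 mm) begins 78 mm behind the grasp point.
Start: joints at [-1.335, 0.207, 1.542, -0, 1.393, -0.15], TCP at [0.216, -0.533, 0.166] pointing down, gripper open.
Joint ranges: [-2.73, 2.73], [-0.86, 2.22], [0.23, 2.46], [-1.11, 4.25], [0.08, 2.63], [-2.82, 2.82]. Speed limits (rad/s): [2.79, 2.79, 3.14, 3.14, 3.14, 3.14].

INTERFACE

Orientations are given as [roll, pitch, yaw] about the fixed x, y, z axes, in that order (R = Rz(yaw) Ry(pitch) Rx(roll)).
In Python, from cell import bot, read_camera, job gives the robot as it stands.
- The arm moves only by the tool send_rows, never from a script. Its argument "moves" is text: rows parted by semicolons, each of 7 numbers parted by spaces: the turn, a rotation vector about the tool's x, y, z in rad, then the shift along the tool's x, y, z in m, then the closure, from 0 (fully open) to 1 (shut). A call has 1 to 12 rows; each row is the pose to reach, as a shift and turn from the pose commanded when the call began, along the tool's axes at that moment; what a row does not reach only later rows make up. A row lasts 1/12 s, in which the tool goes at most 41.7 mm and 7.16 degrees, less where a joint would pass 70% of its speed; a pose out of reach is approached as far as the arm can. A call with a gripper value outside its range is refused whole. The fingers move at their own pace and stop on an object; the grip force is fixed at half the most. Time passes only in rows, so rows that repeat a pose let the fingers close. It gives the time, the measured TCP pose, the force, the opening and the grip force at its end, in the units of the state.
- bot.get_obs(): the state, without advancing time (a new reading comes with each control period).
- read_camera(name): name is "side" or "top" or "wrist"; returns a dict with "img" (384x512x3 uint8, blue, green, red), "z_map" (384x512 float32, m along the optical axis (not along the pixel's ray), 0 where there is no reading), "fx", "fy", "cx", "cy" (pixels), "rvec" (rotation vector, rad) and "tvec" (3), from world to camera coordinates, as OpenCV has them; the wrist camera has in their place "mount" (4x4, takes a point from camera to tool coordinates, whose origin is the TCP and whose axes are the flange's). Camera axes: x right, y down, z forward; pixel columns grow to the right and rows downward; lengths in m; the calibration is good to about 2 mm. A picture is of the moment at which its call begins: read the wrist's pose just before it.
- job.hand_in(): hands the job in; it is judged then, once.
The state is a dict: "time": time; "joint_positions": joint angles; "joint_velocities": joint speeds; "joint_efforts": joint torques, N m; "ee_pos": TCP position; "eef_rot": TCP orientation; "wrist_force": force on the tool from outside, world axes, zero at the start; "ft_torque": the same for the moment, N m; "opening": opening from 0.0 (shut) to 1.0 (fully open); "gripper_force": force on a finger pad.
Only numpy, scipy, OpenCV 4.12 (cv2) and the standard library are available. Lean on these libraries where they do the work, as an engineer would, in place of code of your own. Each camera call takes 0.05 s, during which the arm holds its last target. There are 200 camera calls.

TASK

Take the snap-ring pliers from their stand, spread the ring on the loading block by its two eyes and lift it off, then gently slide it down over the fume arm's swivel pin as far as it goes and let it close into the groove. Stand the pliers back in their stand. Do not overstretch the ring, touch it with the fingers or force anything, and leave the other things on the bench where they are.

Things in the scene. Friction and masses are not known exactly. Their poses are not given: they have to be found in the camera images.
- swivel: Fume-arm swivel joint, fixed: grey foot 110 x 110 x 10, white hub 68 dia up to 45, white tube 36 dia (centre 30 up) reaching 125 along its +x. Out of the hub, on its axis, stands a steel pin with a dark round seat. Origin: on the axis at bench level, z up. Sizes here and below in mm.
- pin_foot (a point): Point on the pin's axis 60 above the bench, the nominal height of the seat's top (44 dia) on which the ring comes to lie. Shims put the whole pin up to 5 higher or lower, which is not measured: feel for the seat. Above the seat's top: groove 25.6 dia from 0 to 7, land 32 dia to 15, taper to 20, pilot 25 dia to 30.
- block: Wooden loading block, fixed: x from -31 to +41, 76 in y, top at 30 above the bench; on it at the origin a round stub 24.6 dia x 6. Across it along y, under the ring's eyes, runs a trough, x from 23 to 31, 16 deep. Origin: under the stub at bench level.
- ring: Dark steel snap ring, 4 thick, 42 g, flat on the block around the stub. 48 outer, 38 inner dia, a broad inner lobe on each side (y), 28 between lobes when closed. Origin: its centre, on the underside; z up, the gap between the eyes faces +x. Eyes (outer 13, hole 7 dia) at x = 27, y = 9 and -9. Each arm swings about a knuckle at x = -23.
- ring_gap (a point): Midway between the two eyes of the closed ring, at its top face (x = 27, z = 4 of the ring). The arms are sprung: about 3 N outward at each eye starts them, 4 N holds 0.16 rad.
- ring_left (a joint): Opening of the ring's +y arm, rad: 0 closed; its eye moves 50 mm per rad. The lobes clear the pin's land with both arms at 0.13 or more (0.16 is easy); above 0.25 the ring is overstretched.
- ring_right (a joint): Opening of the ring's -y arm, in the same way. With both arms near 0.16 the opening between the lobes is centred about x = -2.5 mm of the ring.
- pliers: Snap-ring pliers, about 150 g, upright in the stand, tips down, alike front and back. Origin: pivot, in the middle of a joint block 30 (x) x 18 (y) x 12. z up, x along the hinge, levers side by side in y. Squeezing the handle bars along y spreads the tips. A spring holds them apart: 11 N on each bar starts them, 18 N holds the ring spread.
- pliers_grip (a point): Midway between the two handle bars, 52 above the pivot: squeeze here. Bars 10 dia, 26 long along x, 58 over both at rest (tips closed). With the pins in the eyes, 42 over both opens the ring's arms by about 0.09 rad, 36 by 0.14, 33 by 0.16; below 24 overstretches it.
- pliers_tips (a point): Midway between the ends of the tip pins, 58 below the pivot. Pins 4 dia, round ends, 12 long, at y = 9 and -9 at rest, under shoulders 14 x 8 that stop on the eyes. As the handles are squeezed the pins sink 2 to 4 relative to the hand (leave room under the shoulders or give way) and flare outward, which holds the ring up.
- stand: Black plier stand, fixed: foot 75 x 85 x 8, upright sleeve 30 (x) x 44 (y), rim at 62 above the bench, open pocket 18 (x) x 32 (y) down to 8. The pliers' joint block rests on the rim, pivot at 68, pliers x along the stand's x. Origin: under the pocket's centre at bench level.
- jar: Bystander: red paint jar, 52 dia x 60.
- beaker: Bystander: green glass beaker, 68 dia x 95.
- tape: Bystander: roll of paper tape, 90 dia x 24.
- tub: Bystander: clear plastic tub 100 x 150 x 45.
- brush: Bystander: brush, 220 long, lying.
- driver: Bystander: screwdriver, lying.
- bar: Bystander: eraser 50 x 30 x 22.
Mind the look-alikes: they are no part of the job. Of the things shaped like the pliers, the dark steel one is meant. What is shaped like the stand but blue is not meant.

How it is judged:
On the way, in this order (a step that is already met when the one before it is completed fails the run):
1. the ring, spread on the plier tips, has been lifted clear of the loading block (value of joint each of ring_left, ring_right above 0.08 rad and z of ring in the frame of block above 0.045 m and contact force between pliers and ring above 1 N), for 0.1 s.
2. the ring lies on the seat and has closed into the groove (horizontal distance between ring and pin_foot below 0.004 m and z of ring in the frame of pin_foot between -0.007 and 0.0092 m and value of joint each of ring_left, ring_right below 0.06 rad and angle between the z axis of ring and the z axis of swivel, either way round below 0.12 rad), for 0.2 s.
At the end, for the whole second after the job is handed in: Ring closed in the groove (arms under 0.06 rad), flat within 0.12 rad, round the pin below its land (53 to 69 mm above the bench covers every pin height), centre within 4 mm of the pin axis; pliers upright (0.12 rad) in the stand, pivot 62 to 73 mm up and within 8 mm of its middle; both at rest (all of step 2 and horizontal distance between pliers and stand below 0.008 m and z of pliers in the frame of stand between 0.062 and 0.073 m and angle between pliers's own z axis and vertical below 0.12 rad and linear speed of each of pliers, ring below 0.03 m/s); the robot touches nothing.
It fails at once if the ring is overstretched (an arm above 0.25 rad) (value of joint any of ring_left, ring_right above 0.25 rad).
It fails at once if the ring or pliers are forced against the swivel (more than 20 N) (contact force between any of ring, pliers and swivel above 20 N).
It fails at once if the ring or pliers are forced down on the block (more than 25 N) (contact force between any of ring, pliers and block above 25 N).
It fails at once if the fingers touch the ring (contact force between the fingers and ring above 0.5 N).
It fails at once if a bystander is moved more than 30 mm (distance of any of jar, beaker, tape, tub, brush, driver, bar from where it was at the start of the episode above 0.03 m).
It also fails if it takes over 72 s, if anything falls off the work surface, if the arm or the gripper's body presses on something with over 40 N, if the wrist force passes 120 N, or if a joint passes its speed limit or range.

## Working session

There is one attempt and no reset: what is moved stays moved. The work goes in short steps, Python scripts to look and compute and a tool call to move; the robot and the scene stay as the last step left them, time stands still between calls to the robot, and variables do not carry over. Pictures are saved under pics/ and viewed, at most 10 in all, crops included, and the job is handed in when it is done.

Besides the shell and the picture viewer there is one more tool, called after "Call:" by a JSON object that holds its "op" and its "data", one argument or row to a line. send_rows: Moves the arm, as the interface text tells. Its arguments: {"type":"object","properties":{"moves":{"type":"string"}},"required":["moves"]}

```bash
ls; mkdir -p pics; python3 - <<'E'
from cell import bot, read_camera
import cv2, numpy as np, pickle
print(bot.get_obs(), bot.tcp_to_grasp)
for n in ["top","side"]:
    c=read_camera(n); pickle.dump(c,open(n+'.pkl','wb')); cv2.imwrite(f'pics/{n}0.png',cv2.resize(c["img"],(800,600)))
    R=cv2.Rodrigues(np.array(c["rvec"]))[0]; print(n,c["fx"],c["cx"],c["cy"],-R.T@np.array(c["tvec"]).ravel(),R[2])
E
```

```text
pics
{'time': 0.0, 'joint_positions': array([-1.33548481e+00,  2.07411931e-01,  1.54292723e+00, -4.14061752e-05,
        1.39349638e+00, -1.50534907e-01]), 'joint_velocities': array([ 7.91937848e-04,  4.67468961e-05,  2.34113184e-04, -2.30270321e-04,
       -1.13703531e-03, -1.65364846e-03]), 'joint_efforts': array([ 1.18206313e-03, -3.70880198e+01, -2.81416386e+01,  6.98860246e-02,
        3.62910179e-02, -1.97631402e-04]), 'ee_pos': array([ 0.21614445, -0.5318705 ,  0.16460817]), 'eef_rot': array([-3.13936902e+00, -2.96078919e-04,  3.85853442e-01]), 'wrist_force': array([-0.21542851,  0.18737878,  0.28006177]), 'ft_torque': array([-0.01104674, -0.00440477,  0.00775886]), 'gripper_force': 0.0, 'opening': 0.9979024869531307} 0.0188
top 362.5753509353042 255.20095235782114 185.44545847914446 [0.42877443 0.02200404 1.10852841] [ 0.1025884   0.02226814 -0.99447461]
side 481.43078770692557 253.0033917348118 187.3392119531354 [-0.08189904  0.95905414  0.79596286] [ 0.45385446 -0.70874413 -0.54009063]
```

View pics/top0.png

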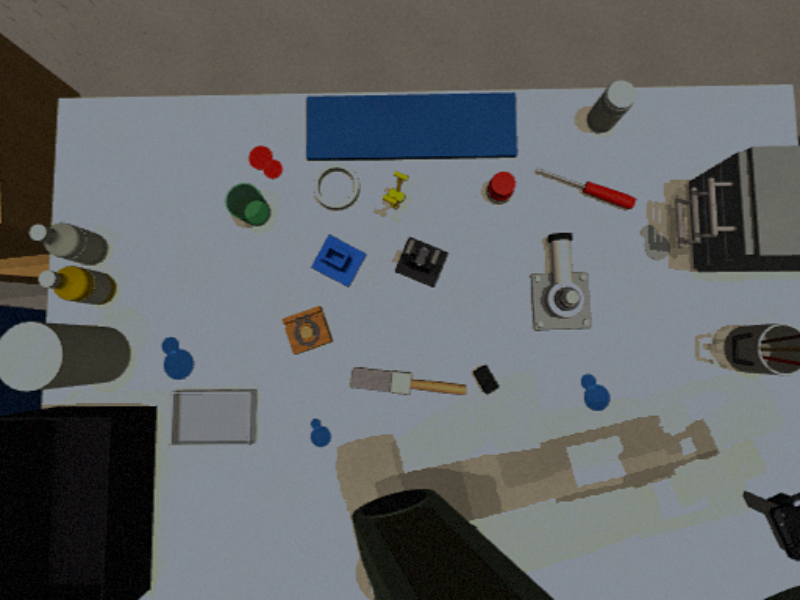

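View pics/side0.png

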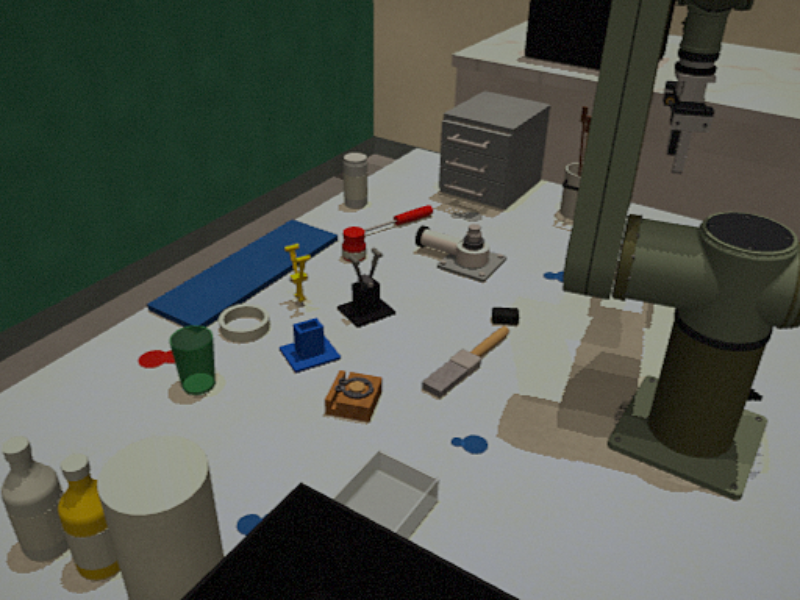

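The top view (800x600) shows the dark pliers in the black stand at (422,262), the ring on the orange block at (307,330), and the swivel at (568,298). The yellow pliers and blue stand are look-alikes. The side view agrees.

```bash
cat > h.py <<'E'
import cv2, numpy as np
from scipy.spatial.transform import Rotation as Ro
def cam(name):
    """returns camera dict plus Rwc (cam->world) and origin o in world"""
    from cell import bot, read_camera
    o=bot.get_obs(); c=read_camera(name); return fix(c,o)
def fix(c,o=None):
    if 'mount' in c:
        M=np.eye(4); M[:3,:3]=Ro.from_euler('xyz',o['eef_rot']).as_matrix(); M[:3,3]=o['ee_pos']
        W=M@np.array(c['mount']); c['R']=W[:3,:3]; c['o']=W[:3,3]
    else:
        R=cv2.Rodrigues(np.array(c['rvec']))[0]; c['R']=R.T; c['o']=-R.T@np.array(c['tvec']).ravel()
    return c
def ray(c,px):
    px=np.atleast_2d(np.array(px,float))
    d=np.c_[(px[:,0]-c['cx'])/c['fx'],(px[:,1]-c['cy'])/c['fy'],np.ones(len(px))]
    return d@c['R'].T
def plane(c,px,z):
    d=ray(c,px); return c['o']+d*((z-c['o'][2])/d[:,2])[:,None]
def proj(c,P):
    p=(np.atleast_2d(P)-c['o'])@c['R']; return np.c_[p[:,0]/p[:,2]*c['fx']+c['cx'],p[:,1]/p[:,2]*c['fy']+c['cy']]
def cloud(c):
    v,u=np.mgrid[:384,:512]; P=c['o']+(ray(c,np.c_[u.ravel(),v.ravel()])*c['z_map'].reshape(-1,1))
    return P.reshape(384,512,3)
E
python3 - <<'E'
import pickle; from h import *
c=fix(pickle.load(open('top.pkl','rb'))); P=cloud(c); s=.64
for n,(u,v),r in [('stand',(422,262),26),('block',(307,330),28),('swivel',(562,297),36)]:
    u*=s;v*=s; r=int(r*s)
    sub=np.s_[int(v)-r:int(v)+r+1,int(u)-r:int(u)+r+1]
    b=c['img'][sub].astype(int); 
    mask={'stand':(b.max(2)<70),'block':(b[...,2]-b[...,0]>50),'swivel':(P[sub][...,2]>.004)&(P[sub][...,2]<.02)}[n]
    m,l,st,cen=cv2.connectedComponentsWithStats(mask.astype(np.uint8)); k=1+st[1:,4].argmax()
    pts=np.argwhere(l==k)[:,::-1]+[int(u)-r,int(v)-r]
    z={'stand':.008,'block':.03,'swivel':.01}[n]
    W=plane(c,pts,z)[:,:2]
    print(n,plane(c,[[u,v]],z),cv2.minAreaRect((W*1000).astype(np.float32)),st[k])
    print(np.percentile(P[sub][...,2],[1,50,90,99]))
from cell import bot,read_camera
w=read_camera('wrist'); print(w['mount'],w['fx'],w['cx'],w['cy'])
E
```

```text
stand [[0.59657599 0.00061653 0.008     ]] ((597.886474609375, 2.8820724487304688), (83.29322814941406, 75.63782501220703), 66.54792022705078) [  0   1  33  32 607]
[-0.00357079  0.0072188   0.07597613  0.1265386 ]
block [[0.46462852 0.22181018 0.03      ]] ((466.1920166015625, 223.77435302734375), (71.93441009521484, 77.00241088867188), 17.969282150268555) [  2   2  31  31 361]
[-0.00395329  0.01518537  0.03418118  0.03831535]
swivel [[ 0.52483594 -0.26913189  0.01      ]] ((519.0086059570312, -266.2367248535156), (109.09593963623047, 111.6556167602539), 0.17286136746406555) [  4   7  39  37 782]
[-0.00381832  0.01012118  0.04945111  0.08913081]
[[-1.61431659e-04 -9.61786102e-01 -2.73801876e-01  7.98682913e-02]
 [ 9.99999174e-01  1.93815115e-04 -1.27040842e-03  7.92723626e-05]
 [ 1.27492811e-03 -2.73801855e-01  9.61785277e-01 -2.18898799e-01]
 [ 0.00000000e+00  0.00000000e+00  0.00000000e+00  1.00000000e+00]] 324.3192120560165 255.110690004289 191.36361214383282
```

Call:
{"op": "send_rows", "data": {
  "moves": "0 0 0.1 0 0 -0.085 0;0 0 0.2 0.08 -0.05 -0.085 0;0 0 0.796 0.555 -0.352 -0.1 0;0 0 0.796 0.555 -0.352 -0.1 0;0 0 0.796 0.555 -0.352 -0.1 0;0 0 0.796 0.555 -0.352 -0.1 0;0 0 0.796 0.555 -0.352 -0.1 0;0 0 0.796 0.555 -0.352 -0.1 0;0 0 0.796 0.555 -0.352 -0.1 0;0 0 0.796 0.555 -0.352 -0.1 0;0 0 0.796 0.555 -0.352 -0.1 0;0 0 0.796 0.555 -0.352 -0.1 0"
}}

```text
time: 1.15
ee_pos: [0.4729, -0.1726, 0.2514]
eef_rot: [3.142, 0.0, -0.41]
wrist_force: [0.8, -0.8, 0.5]
opening: 0.998
gripper_force: 0.0
```

Call:
{"op": "send_rows", "data": {
  "moves": "0 0 0 0.044 -0.211 0 0;0 0 0 0.044 -0.211 0 0;0 0 0 0.044 -0.211 0 0;0 0 0 0.044 -0.211 0 0;0 0 0 0.044 -0.211 0 0;0 0 0 0.044 -0.211 0 0;0 0 0 0.044 -0.211 0 0;0 0 0 0.044 -0.211 0 0;0 0 0 0.044 -0.211 0 0"
}}

```text
time: 1.9
ee_pos: [0.5961, 0.0001, 0.2512]
eef_rot: [3.141, 0.001, -0.412]
wrist_force: [0.2, -0.8, 1.1]
opening: 1.002
gripper_force: 0.0
```

```bash
python3 - <<'E'
from h import *; import pickle
c=cam('wrist'); pickle.dump(c,open('w1.pkl','wb'))
from cell import bot; o=bot.get_obs(); print(o['ee_pos'],o['eef_rot'])
cv2.imwrite('pics/w1.png',cv2.resize(c['img'],(800,600)))
E
```

```text
[ 5.96069225e-01 -1.45053618e-04  2.51384291e-01] [ 3.14096343e+00  3.34669341e-04 -4.12216709e-01]
```

View pics/w1.png

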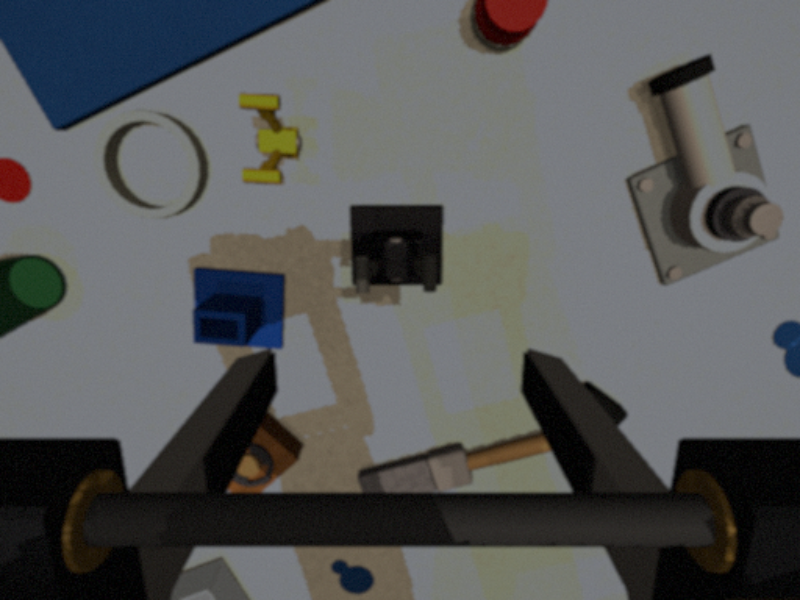

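The wrist view shows the pliers square to the gripper. The handle bars are at (362,272) and (430,272), on the black foot spanning (350..443, 205..285).

```bash
python3 - <<'E'
from h import *; import pickle
c=pickle.load(open('w1.pkl','rb')); P=cloud(c); im=c['img']
t=np.array([np.cos(-.412),np.sin(-.412)]); y=np.array([-t[1],t[0]])
def show(n,Q,w=True):
    q=Q[:,:2]; X=q@t; Y=q@y; mid=t*(X.min()+X.max())/2+y*(Y.min()+Y.max())/2
    print(n,len(Q),'mid',mid.round(4),'ext',np.ptp(X).round(4),np.ptp(Y).round(4),cv2.minAreaRect((q*1000).astype(np.float32)))
reg=np.zeros(im.shape[:2],bool); reg[120:195,215:290]=True
z=P[...,2]; print(np.percentile(z[reg],[50,90,95,99]))
for a,b in [(.003,.013),(.105,.135)]:
    m=reg&(z>a)&(z<b)&(im.max(2)<110); show((a,b),P[m])
m=reg&(im.max(2)<45); n,l,st,_=cv2.connectedComponentsWithStats(m.astype(np.uint8)); k=1+st[1:,4].argmax(); print(st[k])
px=np.argwhere(l==k)[:,::-1]; show('foot ray',plane(c,px,.008))
m=reg&(z>.105); n,l,st,_=cv2.connectedComponentsWithStats(m.astype(np.uint8))
for k in range(1,n):
    if st[k,4]>8: print(st[k]); show('bar ray',plane(c,np.argwhere(l==k)[:,::-1],.122))
E
```

```text
[0.00717492 0.09248297 0.12347007 0.1253807 ]
(0.003, 0.013) 1701 mid [0.5956 0.0023] ext 0.0748 0.0856 ((595.54736328125, 2.333160400390625), (85.14865112304688, 74.9821548461914), 66.88672637939453)
(0.105, 0.135) 479 mid [0.5962 0.0027] ext 0.0268 0.0577 ((596.1715698242188, 2.806987762451172), (57.39454650878906, 25.972957611083984), 67.37670135498047)
[ 225  132   58   54 2823]
foot ray 2823 mid [0.5936 0.0042] ext 0.0772 0.0822 ((593.981689453125, 3.985851287841797), (81.90791320800781, 77.36592102050781), 65.61078643798828)
[268 163  12  24 239]
bar ray 239 mid [ 0.5876 -0.0182] ext 0.0259 0.0124 ((587.574462890625, -18.08421516418457), (12.089815139770508, 26.089017868041992), 67.57369232177734)
[227 164  13  24 240]
bar ray 240 mid [0.6044 0.0231] ext 0.026 0.0132 ((604.3822021484375, 23.120506286621094), (13.184713363647461, 25.975452423095703), 66.4134292602539)
```

Call:
{"op": "send_rows", "data": {
  "moves": "0 0 -0.007 -0.001 -0.0026 0.04 0;0 0 -0.007 -0.001 -0.0026 0.075 0;0 0 -0.007 -0.001 -0.0026 0.11 0;0 0 -0.007 -0.001 -0.0026 0.13 0;0 0 -0.007 -0.001 -0.0026 0.15 0;0 0 -0.007 -0.001 -0.0026 0.15 0;0 0 -0.007 -0.001 -0.0026 0.15 0;0 0 -0.007 -0.001 -0.0026 0.15 0.38;0 0 -0.007 -0.001 -0.0026 0.15 0.38;0 0 -0.007 -0.001 -0.0026 0.15 0.38;0 0 -0.007 -0.001 -0.0026 0.15 0.38;0 0 -0.007 -0.001 -0.0026 0.15 0.39"
}}

```text
time: 2.95
ee_pos: [0.5976, 0.0041, 0.1025]
eef_rot: [-3.141, -0.002, -0.403]
wrist_force: [-0.6, 0.5, -0.4]
opening: 0.682
gripper_force: 0.0
```

Call:
{"op": "send_rows", "data": {
  "moves": "0 0 0 -0.001 0.0015 0.001 0.39;0 0 0 -0.001 0.0015 0.001 0.39;0 0 0 -0.001 0.0015 0.001 0.39;0 0 0 -0.001 0.0015 0.001 0.4;0 0 0 -0.001 0.0015 0.001 0.4;0 0 0 -0.001 0.0015 0.001 0.4;0 0 0 -0.001 0.0015 0.001 0.41;0 0 0 -0.001 0.0015 0.001 0.41;0 0 0 -0.001 0.0015 0.001 0.41"
}}

```text
time: 3.7
ee_pos: [0.5955, 0.0032, 0.1004]
eef_rot: [-3.142, 0.0, -0.403]
wrist_force: [0.1, 0.1, -0.3]
opening: 0.589
gripper_force: 0.0
```

Call:
{"op": "send_rows", "data": {
  "moves": "0 0 0 0 0 0 0.43;0 0 0 0 0 0 0.43;0 0 0 0 0 0 0.43;0 0 0 0 0 0 0.43"
}}

```text
time: 4.03
ee_pos: [0.5955, 0.0032, 0.1004]
eef_rot: [-3.142, -0.0, -0.403]
wrist_force: [0.2, 0.0, -0.3]
opening: 0.57
gripper_force: 0.0
```

```bash
python3 - <<'E'
from h import *
c=cam('wrist'); cv2.imwrite('pics/w2.png',cv2.resize(c['img'][150:384,130:390],None,fx=2.5,fy=2.5))
from cell import bot; o=bot.get_obs(); print(o['opening'],o['gripper_force'],o['ee_pos'])
E
```

```text
0.5712798482541426 0.0 [0.5954674  0.00315061 0.10043381]
```

View pics/w2.png

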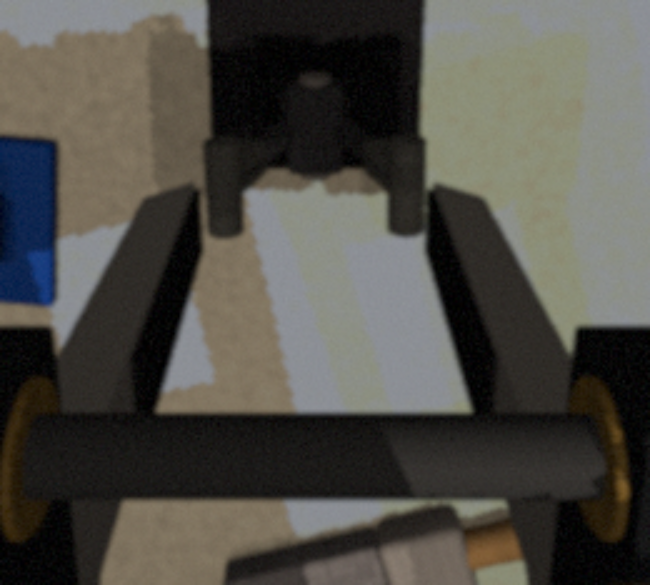

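The image shows the bars between the fingers at x 207..425, with the finger inner faces at 200 and 428. They are almost touching but not yet in contact.

```bash
python3 - <<'E'
from h import *
c=cam('wrist'); P=cloud(c); z=P[...,2]
from cell import bot; o=bot.get_obs(); e=o['ee_pos']; 
print('tcp px',proj(c,[e,e+[0,0,.0188]]), 'crop',(proj(c,[e,e+[0,0,.0188]])-[130,150])*2.5)
T=Ro.from_euler('xyz',o['eef_rot']).as_matrix(); L=(P-e)@T
reg=np.zeros(z.shape,bool); reg[200:250,200:310]=True
m=reg&(L[...,2]<-.005)&(L[...,2]>-.045)&(abs(L[...,1])<.028)
q=L[m]; print('bars local',q.min(0),q.max(0),np.percentile(q,[2,50,98],axis=0))
f=(abs(L[...,1])>.0285)&(abs(L[...,1])<.06)&(L[...,2]<0)&(L[...,2]>-.05)&(abs(L[...,0])<.03)
q=L[f]; print(np.percentile(q,[0.5,10,50,90],axis=0)); 
for s in (1,-1):
    g=q[(q[:,1]*s>0)&(abs(q[:,2]+.01)<.01)]; print(s,len(g),np.percentile(g[:,1]*s,[0,1,5,50]))
E
```

```text
tcp px [[255.28404284 214.74747686]
 [255.26568192 224.53232675]] crop [[313.21010709 161.86869214]
 [313.1642048  186.33081688]]
bars local [-0.01267338 -0.02796953 -0.04485391] [ 0.01419344  0.02799678 -0.00509894] [[-0.01132872 -0.02753487 -0.04307877]
 [ 0.00193582 -0.01743301 -0.02348563]
 [ 0.01386175  0.02765584 -0.00669656]]
[[-0.01046175 -0.03726794 -0.04986664]
 [ 0.00067962 -0.03390419 -0.04914237]
 [ 0.00928322  0.02877373 -0.04531468]
 [ 0.0096741   0.03436034 -0.02175757]]
1 1 [0.02901543 0.02901543 0.02901543 0.02901543]
-1 2 [0.02851428 0.02851532 0.02851949 0.02856637]
```

Call:
{"op": "send_rows", "data": {
  "moves": "0 0 0 0 0 0 0.45;0 0 0 0 0 0 0.45;0 0 0 0 0 0 0.45"
}}

```text
time: 4.38
ee_pos: [0.5955, 0.0032, 0.1004]
eef_rot: [3.142, 0.0, -0.403]
wrist_force: [-0.3, -0.2, -0.6]
opening: 0.549
gripper_force: 0.0
```

Call:
{"op": "send_rows", "data": {
  "moves": "0 0 0 0 0 0 0.47;0 0 0 0 0 0 0.47;0 0 0 0 0 0 0.47"
}}

```text
time: 4.63
ee_pos: [0.5955, 0.0032, 0.1004]
eef_rot: [-3.142, 0.0, -0.403]
wrist_force: [0.2, -0.1, -0.3]
opening: 0.534
gripper_force: 0.0
```

Call:
{"op": "send_rows", "data": {
  "moves": "0 0 0 0 0 0 0.49;0 0 0 0 0 0 0.49;0 0 0 0 0 0 0.49"
}}

```text
time: 4.88
ee_pos: [0.5955, 0.0032, 0.1004]
eef_rot: [3.142, -0.0, -0.403]
wrist_force: [0.1, 0.0, -0.1]
opening: 0.508
gripper_force: 0.0
```

Call:
{"op": "send_rows", "data": {
  "moves": "0 0 0 0 0 0 0.51;0 0 0 0 0 0 0.51;0 0 0 0 0 0 0.51"
}}

```text
time: 5.13
ee_pos: [0.5954, 0.0032, 0.1004]
eef_rot: [3.142, 0.0, -0.403]
wrist_force: [0.3, -0.5, -0.6]
opening: 0.491
gripper_force: 0.0
```

Call:
{"op": "send_rows", "data": {
  "moves": "0 0 0 0 0 0 0.53;0 0 0 0 0 0 0.53;0 0 0 0 0 0 0.53"
}}

```text
time: 5.38
ee_pos: [0.5954, 0.0032, 0.1004]
eef_rot: [-3.142, 0.0, -0.403]
wrist_force: [0.1, 0.1, -0.9]
opening: 0.472
gripper_force: 0.0
```

```bash
cat > bars.py <<'E'
from h import *
def bars():
    c=cam('wrist'); P=cloud(c)
    from cell import bot; o=bot.get_obs(); e=o['ee_pos']
    T=Ro.from_euler('xyz',o['eef_rot']).as_matrix(); L=(P-e)@T
    # profile across y at grasp height: gaps between finger faces and bars
    row=int(proj(c,[e+T@[-.006,0,-.022]])[0,1])
    print('open',o['opening'],'F',o['gripper_force'],'wf',o['wrist_force'].round(1),'ee',e.round(4),o['eef_rot'].round(3))
    for r in (row,row+3):
        print([(u,round(L[r,u,1]*1000),round(L[r,u,2]*1000)) for u in range(200,312) if -.08<L[r,u,2]<.0][::2])
if __name__=='__main__': bars()
E
python3 bars.py
```

```text
open 0.4694709722235269 F 0.0 wf [-0.2 -0.1  0.3] ee [0.5954 0.0032 0.1004] [ 3.142  0.    -0.403]
[(200, -30, -56), (202, -29, -56), (204, -28, -56), (206, -27, -56), (209, -25, -56), (211, -24, -56), (213, -23, -53), (215, -22, -54), (217, -22, -47), (219, -24, -25), (221, -22, -24), (223, -21, -25), (225, -20, -23), (227, -19, -21), (286, 20, -21), (288, 21, -23), (290, 22, -24), (292, 24, -25), (294, 22, -47), (296, 23, -52), (298, 24, -52), (300, 24, -56), (302, 25, -56), (304, 26, -56), (306, 28, -56), (308, 29, -54), (310, 30, -56)]
[(200, -29, -60), (202, -28, -60), (204, -27, -60), (206, -26, -60), (208, -25, -60), (210, -24, -60), (212, -23, -57), (214, -22, -57), (216, -22, -51), (218, -22, -43), (220, -23, -24), (222, -22, -23), (224, -20, -24), (226, -19, -22), (285, 20, -21), (287, 21, -22), (289, 22, -24), (291, 23, -24), (293, 22, -42), (295, 22, -52), (297, 23, -56), (299, 24, -56), (301, 24, -60), (303, 25, -61), (305, 26, -60), (307, 27, -60), (309, 29, -60), (311, 30, -60)]
```

Call:
{"op": "send_rows", "data": {
  "moves": "0 0 0 0 0 0 0.5;0 0 0 0 0 0 0.47;0 0 0 0 0 0 0.45;0 0 0 0 0 0 0.42;0 0 0 0 0 0 0.42;0 0 0 0 0 0 0.42"
}}

```text
time: 5.93
ee_pos: [0.5955, 0.0032, 0.1004]
eef_rot: [3.142, -0.0, -0.403]
wrist_force: [-0.8, -0.1, 0.6]
opening: 0.58
gripper_force: 0.0
```

```bash
python3 bars.py
```

```text
open 0.5772858845259833 F 0.0 wf [-0.  -0.2 -0.1] ee [0.5955 0.0032 0.1004] [-3.142 -0.    -0.403]
[(200, -30, -57), (202, -29, -56), (204, -28, -53), (206, -27, -52), (208, -27, -46), (213, -28, -23), (215, -26, -24), (217, -25, -23), (219, -23, -25), (221, -22, -24), (223, -21, -24), (225, -20, -23), (227, -19, -20), (286, 20, -21), (288, 22, -22), (290, 23, -23), (292, 24, -25), (294, 25, -24), (296, 26, -25), (298, 28, -23), (302, 27, -43), (304, 27, -51), (306, 28, -53), (308, 29, -55), (310, 30, -56)]
[(200, -29, -60), (202, -29, -58), (204, -28, -57), (206, -27, -54), (208, -27, -47), (213, -28, -22), (215, -26, -23), (217, -25, -25), (219, -24, -24), (221, -22, -24), (223, -21, -24), (225, -20, -23), (227, -19, -21), (286, 20, -23), (288, 21, -23), (290, 23, -25), (292, 24, -24), (294, 25, -25), (296, 27, -24), (298, 28, -22), (302, 27, -43), (304, 27, -51), (306, 28, -56), (308, 29, -56), (310, 29, -59)]
```

```bash
python3 - <<'E'
from h import *
c=cam('wrist'); P=cloud(c)
from cell import bot; o=bot.get_obs(); e=o['ee_pos']
T=Ro.from_euler('xyz',o['eef_rot']).as_matrix(); L=(P-e)@T*1000
for u in (199,203,206,208):
    print(u,[(v,*L[v,u].round(0).astype(int)) for v in range(216,300,4)])
E
```

```text
199 [(216, np.int64(-38), np.int64(-59), np.int64(100)), (220, np.int64(-43), np.int64(-59), np.int64(100)), (224, np.int64(-48), np.int64(-60), np.int64(102)), (228, np.int64(9), np.int64(-32), np.int64(-47)), (232, np.int64(9), np.int64(-31), np.int64(-53)), (236, np.int64(10), np.int64(-30), np.int64(-59)), (240, np.int64(9), np.int64(-29), np.int64(-63)), (244, np.int64(9), np.int64(-29), np.int64(-67)), (248, np.int64(7), np.int64(-29), np.int64(-69)), (252, np.int64(8), np.int64(-28), np.int64(-74)), (256, np.int64(7), np.int64(-27), np.int64(-77)), (260, np.int64(6), np.int64(-27), np.int64(-78)), (264, np.int64(3), np.int64(-27), np.int64(-78)), (268, np.int64(1), np.int64(-27), np.int64(-79)), (272, np.int64(-1), np.int64(-27), np.int64(-78)), (276, np.int64(-3), np.int64(-27), np.int64(-79)), (280, np.int64(-4), np.int64(-27), np.int64(-80)), (284, np.int64(-5), np.int64(-27), np.int64(-82)), (288, np.int64(-8), np.int64(-27), np.int64(-82)), (292, np.int64(-129), np.int64(-63), np.int64(100)), (296, np.int64(-134), np.int64(-64), np.int64(101))]
203 [(216, np.int64(-38), n
[... 2527 characters left out ...]
(-27), np.int64(-48)), (248, np.int64(-2), np.int64(-27), np.int64(-50)), (252, np.int64(-5), np.int64(-27), np.int64(-50)), (256, np.int64(-7), np.int64(-27), np.int64(-50)), (260, np.int64(-89), np.int64(-52), np.int64(100)), (264, np.int64(-94), np.int64(-52), np.int64(100)), (268, np.int64(-98), np.int64(-52), np.int64(99)), (272, np.int64(-104), np.int64(-52), np.int64(101)), (276, np.int64(-109), np.int64(-52), np.int64(100)), (280, np.int64(-113), np.int64(-52), np.int64(99)), (284, np.int64(-119), np.int64(-53), np.int64(101)), (288, np.int64(-124), np.int64(-53), np.int64(101)), (292, np.int64(-129), np.int64(-53), np.int64(100)), (296, np.int64(-134), np.int64(-54), np.int64(101))]
```

The visible finger ends lie about 39 mm above the reported TCP, and squeezing to 44 mm gave no contact. So the fingers pass above the bars. I'll lower with the fingers open and check.

Call:
{"op": "send_rows", "data": {
  "moves": "0 0 0 0 0 0 0.2;0 0 0 0 0 0 0.2;0 0 0 0 0 0 0.2;0 0 0 0 0 0 0.2;0 0 0 0 0 0.01 0.2;0 0 0 0 0 0.02 0.2;0 0 0 0 0 0.03 0.2;0 0 0 0 0 0.037 0.2;0 0 0 0 0 0.037 0.2;0 0 0 0 0 0.037 0.2"
}}

```text
time: 6.87
ee_pos: [0.5945, 0.0033, 0.0621]
eef_rot: [3.141, 0.002, -0.403]
wrist_force: [-0.3, 0.6, 0.6]
opening: 0.798
gripper_force: 0.0
```

Call:
{"op": "send_rows", "data": {
  "moves": "0 0 0 0 0 0 0.3;0 0 0 0 0 0 0.33;0 0 0 0 0 0 0.36;0 0 0 0 0 0 0.38;0 0 0 0 0 0 0.4;0 0 0 0 0 0 0.4;0 0 0 0 0 0 0.4;0 0 0 0 0 0 0.4"
}}

```text
time: 7.53
ee_pos: [0.596, 0.003, 0.0642]
eef_rot: [-3.141, -0.001, -0.403]
wrist_force: [-0.6, -0.9, 4.0]
opening: 0.604
gripper_force: 12.7
```

Call:
{"op": "send_rows", "data": {
  "moves": "0 0 0 0 0 0 0.41;0 0 0 0 0 -0.01 0.41;0 0 0 0 0 -0.025 0.41;0 0 0 0 0 -0.045 0.41;0 0 0 0 0 -0.07 0.41;0 0 0 0 0 -0.095 0.41;0 0 0 0 0 -0.12 0.41;0 0 0 0 0 -0.13 0.41;0 0 0 0 0 -0.13 0.41;0 0 0 0 0 -0.13 0.41;0 0 0 0 0 -0.13 0.41"
}}

```text
time: 8.45
ee_pos: [0.5939, 0.0034, 0.191]
eef_rot: [3.141, 0.004, -0.403]
wrist_force: [-1.0, 0.6, -0.9]
opening: 0.594
gripper_force: 11.5
```

```bash
python3 - <<'E'
from h import *; import pickle
c=cam('wrist'); pickle.dump(c,open('w3.pkl','wb')); P=cloud(c)
from cell import bot; o=bot.get_obs(); print(o['ee_pos'],o['eef_rot'],o['wrist_force'],o['gripper_force'],o['opening'])
cv2.imwrite('pics/w3.png',cv2.resize(c['img'],(800,600)))
T=Ro.from_euler('xyz',o['eef_rot']).as_matrix(); L=(P-o['ee_pos'])@T*1000
m=(abs(L[...,0])<45)&(abs(L[...,1])<45)&(L[...,2]>-75)&(L[...,2]<75)
for a in range(-75,75,10):
    q=L[m&(L[...,2]>=a)&(L[...,2]<a+10)]
    if len(q)>3: print(a,len(q),q.min(0).round(),q.max(0).round(),np.median(q,0).round(1))
E
```

```text
[0.59371185 0.00341401 0.1907288 ] [ 3.14042863  0.00463263 -0.40328309] [-0.55131868 -0.0421838  -0.90789947] 11.478420495986938 0.5921377001024406
-75 637 [ -8. -40. -75.] [ 10.  40. -65.] [  9.1 -27.6 -70.3]
-65 2170 [-13. -40. -65.] [ 14.  40. -55.] [  4.4  18.1 -60.2]
-55 420 [ -4. -40. -55.] [ 14.  40. -45.] [  9.3 -17.1 -49.5]
-45 337 [ -5. -35. -45.] [ 10.  34. -35.] [  3.7 -13.8 -40.4]
-35 188 [ -5. -20. -35.] [  6.  20. -25.] [  3.1 -10.6 -29.6]
-25 189 [ -2. -16. -25.] [  5.  17. -15.] [  3.2  -7.7 -20.3]
-15 1167 [-17. -13. -15.] [18. 13. -5.] [ 3.2  0.4 -9.7]
-5 50 [ 2. -8. -5.] [17. 11.  5.] [16.4  1.8 -2.9]
5 13 [  0. -10.   9.] [ 3. 11. 15.] [ 1.9 10.3 12.4]
15 17 [  0. -11.  16.] [ 3. 12. 24.] [ 2.  11.1 20.9]
25 33 [ -6. -12.  25.] [ 6. 14. 35.] [ 2.8 10.8 31.5]
35 128 [ -6. -13.  35.] [ 7. 14. 41.] [ 5.8 -6.1 36.4]
```

View pics/w3.png

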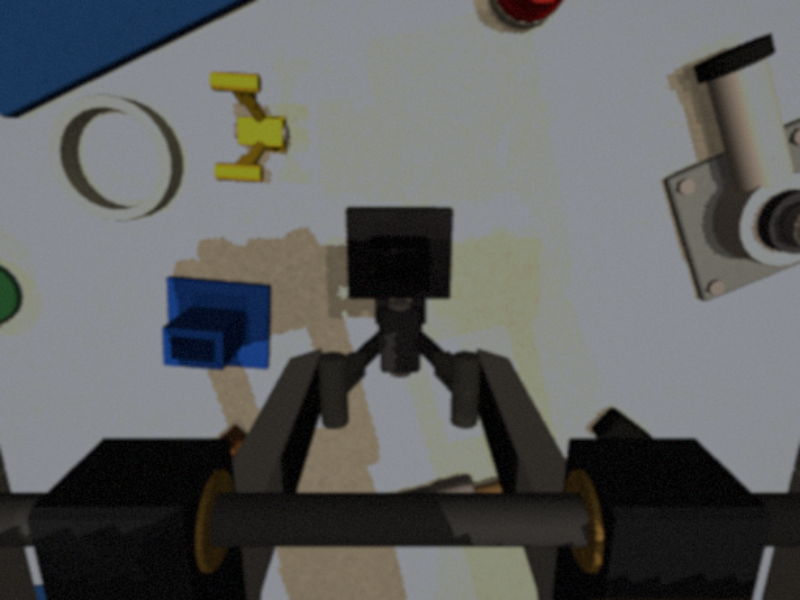

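The pliers hang square in the gripper, with bars at (333,390) and (465,390) and the tips below the stand at (400,300). Next I'll go over the ring.

Call:
{"op": "send_rows", "data": {
  "moves": "0 0 -0.717 -0.2025 -0.154 0 0.41;0 0 -0.717 -0.2025 -0.154 0 0.41;0 0 -0.717 -0.2025 -0.154 0 0.41;0 0 -0.717 -0.2025 -0.154 0 0.41;0 0 -0.717 -0.2025 -0.154 0 0.41;0 0 -0.717 -0.2025 -0.154 0 0.41;0 0 -0.717 -0.2025 -0.154 0 0.41;0 0 -0.717 -0.2025 -0.154 0 0.41;0 0 -0.717 -0.2025 -0.154 0 0.41;0 0 -0.717 -0.2025 -0.154 0 0.41"
}}

```text
time: 9.33
ee_pos: [0.4699, 0.2231, 0.1925]
eef_rot: [3.141, 0.001, 0.312]
wrist_force: [0.2, 0.2, -1.1]
opening: 0.597
gripper_force: 11.4
```

```bash
python3 - <<'E'
from h import *; import pickle
c=cam('wrist'); pickle.dump(c,open('w4.pkl','wb'))
from cell import bot; o=bot.get_obs(); print(o['ee_pos'],o['eef_rot'],o['gripper_force'],o['opening'])
cv2.imwrite('pics/w4.png',cv2.resize(c['img'][90:240,160:360],None,fx=4,fy=4,interpolation=cv2.INTER_CUBIC))
E
```

```text
[0.47013056 0.22290116 0.19274369] [3.14114500e+00 1.11572146e-03 3.11363348e-01] 11.440453827381134 0.5958826054486025
```

View pics/w4.png

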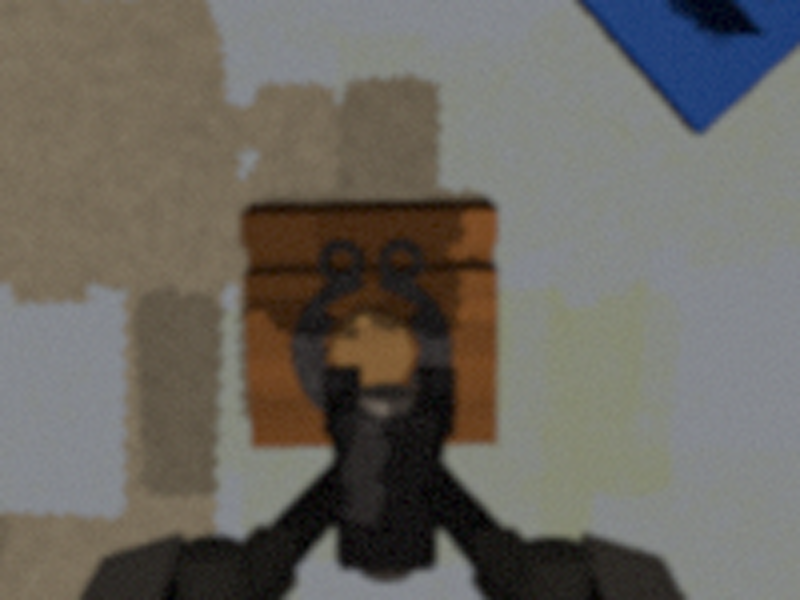

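The crop shows the ring's eyes at (341,261) and (401,260), just over the trough. Ring, block and pliers are parallel, and the plier shoulders end at about (343,375) and (437,375).

```bash
python3 - <<'E'
from h import *; import pickle
from scipy.ndimage import gaussian_filter
from cell import bot; o=bot.get_obs(); e=o['ee_pos']; T=Ro.from_euler('xyz',o['eef_rot']).as_matrix()
c=pickle.load(open('w4.pkl','rb')); f=lambda p:np.array(p)/4+[160,90]-.375
px=f([[341,261],[401,260]]); W=plane(c,px,.034); print(W, (W-e)@T*1000)
# block
im=c['img'].astype(int); m=(im[...,2]-im[...,0]>40); m[:130]=0; m[210:]=0; m[:,:210]=0; m[:,300:]=0
n,l,st,_=cv2.connectedComponentsWithStats(m.astype(np.uint8)); k=1+st[1:,4].argmax(); q=plane(c,np.argwhere(l==k)[:,::-1],.03)
r=cv2.minAreaRect((q[:,:2]*1000).astype(np.float32)); print(r); b=((q-e)@T*1000); print(b.min(0),b.max(0))
# depth of tips in tool frame
P=cloud(c); L=(P-e)@T*1000; m=(abs(L[...,0])<12)&(abs(L[...,1])<22)&(L[...,2]>20)&(L[...,2]<60)
q=L[m]; print('shoulder',np.percentile(q,[1,50,99],axis=0).round(1))
for s in (1,-1):
    g=q[q[:,1]*s>2]; print(np.percentile(g,[2,98],axis=0).round(1))
E
```

```text
[[0.48192211 0.23989806 0.034     ]
 [0.48760077 0.2232519  0.034     ]] [[ 16.60879344 -12.63826397 158.71961178]
 [ 16.91473623   4.94718841 158.72714262]]
((490.4556884765625, 234.4882354736328), (16.164148330688477, 74.19343566894531), 19.18734359741211)
[ 14.57913876 -42.00660095 162.69269822] [ 31.17064601  32.26192291 162.73960229]
shoulder [[  1.5 -12.1  20.5]
 [  9.8   8.3  35.3]
 [ 11.9  14.8  38.1]]
[[ 2.5  7.5 20.6]
 [11.9 14.8 37.8]]
[[  1.9 -12.1  23.4]
 [ 11.7  -5.5  38.1]]
```

```bash
cat > prof.py <<'E'
from h import *; import pickle,sys
def prof(save=None):
    c=cam('wrist'); P=cloud(c)
    if save: pickle.dump(c,open(save,'wb'))
    from cell import bot; o=bot.get_obs(); e=o['ee_pos']; T=Ro.from_euler('xyz',o['eef_rot']).as_matrix(); L=(P-e)@T*1000
    print(e.round(4),o['eef_rot'].round(4),o['wrist_force'].round(1),o['opening'],o['gripper_force'])
    m=(abs(L[...,0])<30)&(abs(L[...,1])<30)
    for a in (-66,-15,-10,25,30,35,38,41,44,48):
        q=L[m&(L[...,2]>=a)&(L[...,2]<a+4)]
        if len(q)>5: print(a,len(q),np.percentile(q,[2,50,98],axis=0).round(1).tolist())
    return c,L,e,T,o
if __name__=='__main__': prof()
E
python3 prof.py
```

```text
[0.4703 0.2228 0.1929] [3.1412e+00 9.0000e-04 3.1110e-01] [ 0.8 -0.7 -1.5] 0.5898296560888439 11.440326422452927
-66 124 [[-7.7, -29.6, -65.8], [6.0, 22.5, -63.6], [13.1, 29.5, -62.1]]
-15 96 [[2.3, -11.8, -14.9], [7.2, 3.0, -13.1], [16.8, 13.9, -11.0]]
-10 864 [[-11.2, -8.0, -10.0], [3.4, 0.3, -9.0], [21.0, 9.2, -6.7]]
25 11 [[6.0, -10.7, 25.1], [8.9, -9.8, 26.1], [9.8, 13.0, 28.3]]
30 16 [[7.0, -11.0, 30.2], [9.9, -8.1, 32.0], [10.7, 14.1, 33.8]]
35 132 [[2.6, -12.0, 35.1], [12.4, -5.3, 36.4], [14.6, 14.6, 38.8]]
38 19 [[6.1, -12.0, 38.1], [14.3, -5.4, 38.8], [14.6, 13.7, 40.6]]
```

The pliers swung about 0.075 rad in the grip during the fast move. I'll tilt the tool to make them vertical and move gently from here on.

Call:
{"op": "send_rows", "data": {
  "moves": "0 -0.012 0 0.001 -0.0005 0.003 0.41;0 -0.025 0 0.003 -0.001 0.009 0.41;0 -0.037 0 0.005 -0.002 0.017 0.41;0 -0.05 0 0.007 -0.003 0.026 0.41;0 -0.062 0 0.009 -0.004 0.035 0.41;0 -0.075 0 0.011 -0.0045 0.044 0.41;0 -0.075 0 0.0124 -0.005 0.053 0.41;0 -0.075 0 0.0124 -0.005 0.061 0.41;0 -0.075 0 0.0124 -0.005 0.067 0.41;0 -0.075 0 0.0124 -0.005 0.07 0.41;0 -0.075 0 0.0124 -0.005 0.07 0.41;0 -0.075 0 0.0124 -0.005 0.07 0.41"
}}

```text
time: 10.43
ee_pos: [0.4798, 0.2329, 0.1236]
eef_rot: [-3.142, 0.075, 0.314]
wrist_force: [-0.6, -0.6, -1.5]
opening: 0.593
gripper_force: 11.4
```

```bash
python3 - <<'E'
from prof import *
c,L,e,T,o=prof('w5.pkl')
cv2.imwrite('pics/w5.png',cv2.resize(c['img'][150:270,190:330],None,fx=5.5,fy=5,interpolation=cv2.INTER_CUBIC))
E
```

```text
[0.4801 0.233  0.124 ] [-3.1416  0.0739  0.3139] [-0.7  0.8 -0.8] 0.5965971309698018 11.44536942243576
-66 124 [[-7.6, -29.6, -65.9], [3.5, 22.8, -63.9], [12.4, 29.6, -62.1]]
-15 90 [[2.0, -11.8, -14.9], [6.9, -3.6, -12.6], [17.3, 13.7, -11.0]]
-10 928 [[-10.6, -7.8, -9.9], [4.9, 0.4, -8.8], [20.9, 9.3, -6.6]]
25 12 [[7.5, -10.6, 25.1], [8.9, 11.5, 27.4], [10.4, 13.1, 28.6]]
30 15 [[6.8, -10.8, 30.1], [9.4, 10.8, 32.0], [10.6, 14.2, 33.7]]
35 141 [[1.7, -11.9, 35.3], [12.3, -4.4, 36.7], [14.6, 15.1, 38.6]]
38 30 [[10.1, -11.8, 38.1], [14.4, 8.7, 39.5], [14.8, 15.2, 41.4]]
```

View pics/w5.png

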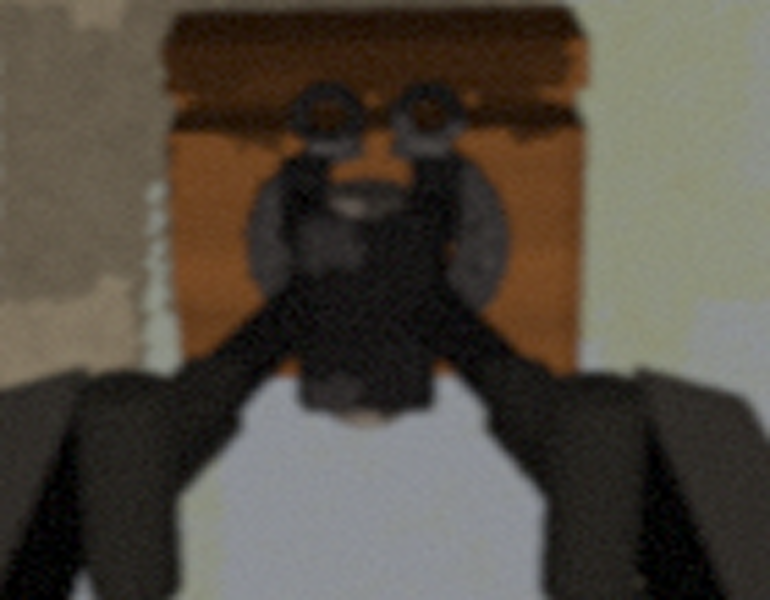

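The close view shows the eyes at (328,117) and (432,117), both clear and ahead of the plier shoulders at (305,160) and (436,160).

```bash
python3 - <<'E'
from h import *; import pickle
c=pickle.load(open('w5.pkl','rb'))
from cell import bot; o=bot.get_obs(); e=o['ee_pos']; T=Ro.from_euler('xyz',o['eef_rot']).as_matrix()
px=np.array([[328,117],[432,117]])/[5.5,5]+[190,150]-.4
g=plane(c,px,.034); tip=e+T@[.009,.00175,.054]; pd=T@[.078,.016,1]
print(g,'tip',tip,'pindir',pd); m=g.mean(0); print('gap mid',m,'horizontal diff tool',((m-tip)@T*1000).round(2), 'sep',np.linalg.norm(g[0]-g[1]))
d=(m-tip); yaw=.3139; print('along yaw x',d@[np.cos(yaw),np.sin(yaw),0],'along -y',d@[np.sin(yaw),-np.cos(yaw),0],'z',d[2])
print('ring yaw',np.arctan2(*(g[0]-g[1])[[1,0]])-np.pi/2)
E
```

```text
[[0.48181584 0.23987386 0.034     ]
 [0.48749211 0.22240242 0.034     ]] tip [0.48543316 0.23284878 0.06948955] pindir [ 0.00870823 -0.01399476 -1.00302957]
gap mid [0.48465397 0.23113814 0.034     ] horizontal diff tool [ 1.35  1.39 35.49] sep 0.018370384713145
along yaw x -0.00126931249361911 along -y 0.0013864566593793763 z -0.035489548650774916
ring yaw 0.3141311164832974
```

Call:
{"op": "send_rows", "data": {
  "moves": "0 0 0 0 0 0.003 0.41;0 0 0 0 0.0005 0.008 0.41;0 0 0 0.0003 0.001 0.014 0.41;0 0 0 0.0006 0.0014 0.02 0.41;0 0 0 0.001 0.0014 0.025 0.41;0 0 0 0.001 0.0014 0.028 0.41;0 0 0 0.001 0.0014 0.0305 0.41;0 0 0 0.001 0.0014 0.0305 0.41;0 0 0 0.001 0.0014 0.0305 0.41;0 0 0 0.001 0.0014 0.0305 0.41"
}}

```text
time: 11.32
ee_pos: [0.4793, 0.2312, 0.0932]
eef_rot: [3.142, 0.074, 0.314]
wrist_force: [0.3, 1.3, -1.1]
opening: 0.594
gripper_force: 11.4
```

```bash
python3 - <<'E'
from prof import *
c,L,e,T,o=prof('w6.pkl')
cv2.imwrite('pics/w6.png',cv2.resize(c['img'][160:260,200:310],None,fx=7,fy=6,interpolation=cv2.INTER_CUBIC))
s=cam('side'); pickle.dump(s,open('s6.pkl','wb')); p=proj(s,[[.4847,.2311,.034]])[0].astype(int); print(p)
E
```

```text
[0.4794 0.2312 0.0933] [3.1416 0.0742 0.3138] [ 0.2  0.5 -1.4] 0.5919163301110794 11.445491462945938
-66 122 [[-7.4, -29.5, -65.8], [4.1, 22.4, -63.7], [12.6, 29.4, -62.0]]
-15 98 [[2.4, -11.7, -14.9], [7.4, 2.8, -12.4], [17.6, 13.2, -11.0]]
-10 851 [[-11.2, -7.9, -10.0], [3.4, 0.4, -9.0], [21.1, 9.3, -6.5]]
25 11 [[7.4, -10.7, 25.5], [9.1, -9.8, 27.5], [9.9, 13.1, 28.6]]
30 17 [[7.2, -10.8, 31.2], [10.0, 10.9, 32.5], [11.9, 14.2, 33.9]]
35 135 [[2.0, -11.9, 35.2], [12.4, -4.4, 36.3], [14.7, 15.1, 38.8]]
38 29 [[9.9, -11.9, 38.1], [14.6, -6.1, 39.3], [15.1, 13.9, 41.5]]
[217 245]
```

View pics/w6.png

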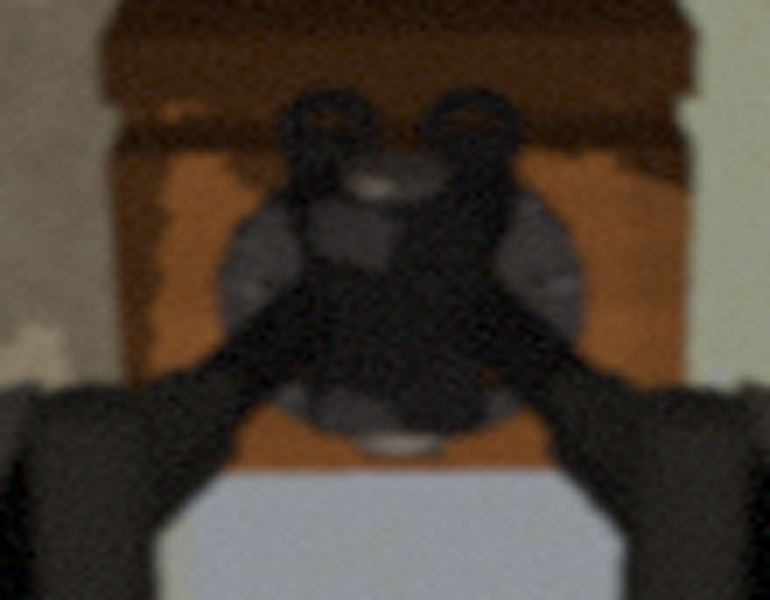

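```bash
python3 - <<'E'
from h import *; import pickle
c=pickle.load(open('w6.pkl','rb'))
from cell import bot; o=bot.get_obs(); e=o['ee_pos']; T=Ro.from_euler('xyz',o['eef_rot']).as_matrix()
px=np.array([[332,128],[472,128]])/[7,6]+[200,160]-.4
m=plane(c,px,.034).mean(0); tip=e+T@[.009,.00175,.054]; print(m,tip,((m-tip)@T*1000).round(2))
s=pickle.load(open('s6.pkl','rb')); im=s['img'][205:275,175:265]; cv2.imwrite('pics/s6.png',cv2.resize(im,None,fx=8,fy=8,interpolation=cv2.INTER_CUBIC))
print((proj(s,[m,tip,tip+[0,0,.012]])-[175,205])*8)
E
```

```text
[0.48550833 0.23174496 0.034     ] [0.48468788 0.23110178 0.03878618] [ 1.33 -0.36  4.7 ]
[[338.86772013 326.80038033]
 [341.83726287 314.54170506]
 [340.75900985 283.96984642]]
```

View pics/s6.png

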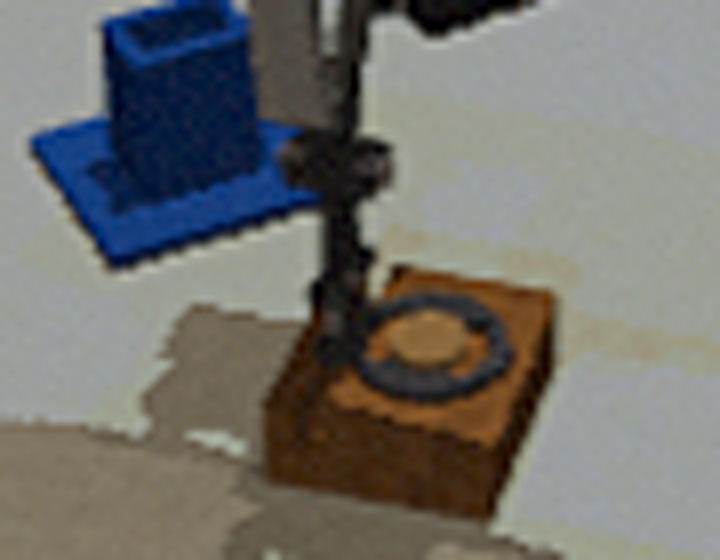

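The side view shows the tips just above the eyes, so I'll lower gently while watching the force.

Call:
{"op": "send_rows", "data": {
  "moves": "0 0 0 0.0005 -0.0002 0.001 0.41;0 0 0 0.0006 -0.0002 0.002 0.41;0 0 0 0.0007 -0.0002 0.003 0.41;0 0 0 0.0008 -0.0002 0.004 0.41;0 0 0 0.0009 -0.0002 0.005 0.41;0 0 0 0.001 -0.0002 0.006 0.41;0 0 0 0.001 -0.0002 0.007 0.41;0 0 0 0.001 -0.0002 0.007 0.41"
}}

```text
time: 12.08
ee_pos: [0.4792, 0.2314, 0.0855]
eef_rot: [-3.142, 0.076, 0.314]
wrist_force: [-0.9, 0.2, -2.2]
opening: 0.591
gripper_force: 11.4
```

Call:
{"op": "send_rows", "data": {
  "moves": "0 0 0 0.0001 0 0.001 0.41;0 0 0 0.0002 0 0.002 0.41;0 0 0 0.0003 0 0.003 0.41;0 0 0 0.0003 0 0.004 0.41;0 0 0 0.0004 0 0.005 0.41;0 0 0 0.0004 0 0.005 0.41;0 0 0 0.0004 0 0.005 0.41"
}}

```text
time: 12.67
ee_pos: [0.4794, 0.2314, 0.0808]
eef_rot: [3.142, 0.075, 0.314]
wrist_force: [-0.1, -0.4, -0.7]
opening: 0.597
gripper_force: 11.4
```

```bash
python3 prof.py
```

```text
[0.4795 0.2315 0.0809] [3.1416 0.075  0.3138] [-0.1 -0.  -1. ] 0.5919362098699673 11.445466876029968
-66 140 [[-7.3, -29.6, -65.8], [5.6, 22.8, -63.7], [12.6, 29.6, -62.0]]
-15 98 [[2.7, -11.7, -14.8], [7.3, 1.7, -12.3], [17.6, 13.9, -11.0]]
-10 829 [[-10.8, -7.8, -10.0], [3.3, 0.4, -9.0], [21.2, 9.5, -6.5]]
25 9 [[7.1, -10.6, 25.9], [8.8, 11.5, 27.4], [9.9, 13.2, 28.8]]
30 23 [[7.4, -10.8, 30.2], [10.1, 9.3, 32.4], [10.9, 14.2, 33.9]]
35 130 [[2.1, -11.9, 35.1], [12.5, 1.7, 36.2], [14.8, 15.1, 38.4]]
38 24 [[14.0, -11.5, 38.1], [14.6, -5.3, 40.2], [15.0, 13.6, 41.4]]
44 252 [[-18.3, -19.5, 45.3], [-5.0, 6.8, 47.2], [16.5, 24.9, 47.9]]
48 1452 [[-26.2, -29.2, 48.2], [13.9, -2.0, 50.0], [22.5, 29.1, 51.9]]
```

Call:
{"op": "send_rows", "data": {
  "moves": "0 0 0 0 0 0 0.43;0 0 0 0 0 0 0.45;0 0 0 0 0 0 0.47;0 0 0 0 0 0 0.49;0 0 0 0 0 0 0.51;0 0 0 0 0 0 0.53;0 0 0 0 0 0 0.55;0 0 0 0 0 0 0.55;0 0 0 0 0 0 0.55;0 0 0 0 0 0 0.55"
}}

```text
time: 13.55
ee_pos: [0.4795, 0.2316, 0.0809]
eef_rot: [-3.141, 0.075, 0.314]
wrist_force: [0.2, 0.2, 1.2]
opening: 0.454
gripper_force: 16.8
```

```bash
python3 - <<'E'
from prof import *
c,L,e,T,o=prof('w7.pkl')
E
```

```text
[0.4795 0.2315 0.0809] [-3.1415  0.075   0.3138] [-0.5  1.1  1.3] 0.45182824788960807 16.776442229747772
-66 177 [[-6.5, -28.9, -66.0], [9.1, 16.6, -64.1], [9.9, 29.3, -62.0]]
-15 64 [[3.4, -11.5, -14.8], [7.4, 1.0, -13.0], [8.3, 13.6, -11.3]]
-10 710 [[-7.3, -7.2, -9.0], [9.9, 1.1, -7.0], [20.5, 9.3, -6.0]]
25 30 [[6.4, -13.9, 25.1], [9.9, 13.5, 27.3], [10.8, 17.0, 28.6]]
30 31 [[7.2, -15.0, 30.3], [10.4, -9.2, 31.7], [10.9, 18.1, 33.9]]
35 158 [[1.8, -16.1, 35.8], [11.5, 13.1, 37.5], [14.9, 20.2, 38.8]]
38 63 [[1.7, -16.1, 38.0], [13.0, -8.6, 38.8], [15.2, 20.3, 41.2]]
41 7 [[12.4, -15.7, 41.1], [14.7, 13.0, 42.1], [14.7, 15.9, 44.9]]
44 319 [[-20.1, -22.2, 45.1], [-6.1, 10.6, 47.2], [14.9, 27.4, 48.0]]
48 1356 [[-21.9, -29.2, 48.1], [14.4, -2.1, 49.9], [22.6, 29.2, 51.9]]
```

Call:
{"op": "send_rows", "data": {
  "moves": "0 0 0 0 0 -0.0005 0.56;0 0 0 0 0 -0.001 0.58;0 0 0 0 0 -0.001 0.6;0 0 0 0 0 -0.0015 0.62;0 0 0 0 0 -0.0015 0.64;0 0 0 0 0 -0.0015 0.645;0 0 0 0 0 -0.0015 0.645;0 0 0 0 0 -0.0015 0.645;0 0 0 0 0 -0.0015 0.645"
}}

```text
time: 14.35
ee_pos: [0.4796, 0.2315, 0.0823]
eef_rot: [3.142, 0.075, 0.314]
wrist_force: [-1.4, 0.8, -2.6]
opening: 0.36
gripper_force: 17.9
```

```bash
python3 - <<'E'
from prof import *
c,L,e,T,o=prof('w8.pkl')
# ring outline near the table top: dark pixels in block region
W=L/1000@T.T+e; z=W[...,2]
ax=np.array([np.cos(.314),np.sin(.314)]); ay=np.array([-ax[1],ax[0]])
org=np.array([.4847,.2311])-.027*ax
q=W[(z>.0325)&(z<.04)][:,:2]-org; q=np.c_[q@ax,q@ay]*1000; q=q[(abs(q)<45).all(1)]
for a in range(-30,42,5):
    s=q[(q[:,0]>=a)&(q[:,0]<a+5)]
    if len(s): print(a,len(s),s[:,1].min().round(1),s[:,1].max().round(1))
E
```

```text
[0.4796 0.2315 0.0823] [3.1416 0.0751 0.3138] [ 0.3 -0.3 -0.8] 0.35680409141062824 17.884494625031948
-66 200 [[-6.7, -28.1, -65.9], [9.3, -16.7, -64.1], [9.9, 28.1, -62.1]]
-15 59 [[3.9, -10.4, -14.9], [7.3, -4.3, -13.1], [8.1, 13.1, -11.2]]
-10 154 [[4.6, -9.1, -9.5], [11.8, 1.8, -6.5], [19.0, 12.0, -6.0]]
25 40 [[6.4, -15.4, 25.1], [9.7, 13.4, 27.2], [10.5, 20.3, 28.7]]
30 39 [[6.4, -16.5, 30.2], [9.8, -9.9, 31.7], [10.8, 21.7, 33.8]]
35 162 [[1.3, -18.5, 35.5], [11.1, 16.9, 37.7], [14.7, 23.6, 38.9]]
38 108 [[0.9, -19.5, 38.0], [11.4, -11.8, 38.9], [14.7, 24.6, 41.8]]
41 29 [[2.4, -19.7, 41.0], [14.3, -12.7, 41.8], [14.7, 25.2, 44.8]]
44 220 [[-15.7, -23.0, 45.1], [5.2, 14.8, 47.2], [14.9, 28.2, 48.0]]
48 1138 [[-24.5, -27.9, 48.2], [14.9, 0.5, 50.6], [22.6, 29.2, 51.9]]
-25 67 -9.4 11.3
-20 85 -9.4 11.3
-10 36 -27.9 25.4
-5 101 -28.6 26.8
0 116 -29.2 27.0
5 128 -28.2 26.7
10 88 -27.2 25.7
15 32 -24.6 23.1
20 25 -24.1 22.7
25 56 -24.8 23.5
30 65 -24.1 21.4
```

Call:
{"op": "send_rows", "data": {
  "moves": "0 0 0 -0.0001 0 -0.001 0.645;0 0 0 -0.0002 0 -0.003 0.645;0 0 0 -0.0004 0 -0.006 0.645;0 0 0 -0.0007 0 -0.01 0.645;0 0 0 -0.001 0 -0.014 0.645;0 0 0 -0.0014 0 -0.018 0.645;0 0 0 -0.0016 0 -0.022 0.645;0 0 0 -0.0019 0 -0.025 0.645;0 0 0 -0.002 0 -0.027 0.645;0 0 0 -0.002 0 -0.027 0.645"
}}

```text
time: 15.23
ee_pos: [0.4801, 0.2317, 0.1101]
eef_rot: [3.142, 0.074, 0.314]
wrist_force: [0.3, 0.1, -1.4]
opening: 0.359
gripper_force: 17.7
```

```bash
cat > ringp.py <<'E'
from h import *
def ringp():
    """ring points held under the pliers, in the tool's yaw frame about the TCP, mm"""
    c=cam('wrist'); P=cloud(c)
    from cell import bot; o=bot.get_obs(); e=o['ee_pos']; yaw=o['eef_rot'][2]
    print(e.round(4),o['eef_rot'].round(4),o['wrist_force'].round(1),round(o['opening'],3),o['gripper_force'].round(1))
    ax=np.array([np.cos(yaw),np.sin(yaw),0]); ay=np.array([-ax[1],ax[0],0])
    D=(P-e)*1000; Q=np.stack([D@ax,D@ay,D[...,2]],-1)
    m=(Q[...,2]<-41)&(Q[...,2]>-57)&(abs(Q[...,0]+15)<50)&(abs(Q[...,1])<45)
    q=Q[m]
    for a in range(-55,40,6):
        s=q[(q[:,0]>=a)&(q[:,0]<a+6)]
        if len(s)>3: print(a,len(s),'y',np.percentile(s[:,1],[1,99]).round(1),'z',np.percentile(s[:,2],[5,50,95]).round(1), 'L',np.percentile(s[s[:,1]>0,2],50).round(1),'R',np.percentile(s[s[:,1]<0,2],50).round(1))
    print('x ext',np.percentile(q[:,0],[.3,1,99,99.7]).round(1))
    A=np.c_[q[:,:2],np.ones(len(q))]; w=np.abs(q[:,2]-np.median(q[:,2]))<4
    print('plane',np.linalg.lstsq(A[w],q[w,2],rcond=None)[0])
    return c,q
if __name__=='__main__': ringp()
E
python3 ringp.py
```

```text
Traceback (most recent call last):
  File "ringp.py", line 18, in <module>
    if __name__=='__main__': ringp()
                             ~~~~~^^
  File "ringp.py", line 6, in ringp
    print(e.round(4),o['eef_rot'].round(4),o['wrist_force'].round(1),round(o['opening'],3),o['gripper_force'].round(1))
                                                                                           ^^^^^^^^^^^^^^^^^^^^^^^^
AttributeError: 'float' object has no attribute 'round'
```

```bash
sed -i "s/o\['gripper_force'\].round(1)/o['gripper_force']/" ringp.py; python3 ringp.py
```

```text
[0.4796 0.2315 0.1095] [3.1416 0.075  0.3138] [-0.7 -0.6 -2. ] 0.358 17.736356500536203
-37 10 y [-27.   21.3] z [-56.7 -56.4 -55.9] L -56.5 R -56.4
-31 81 y [-29.4  23.9] z [-56.2 -55.4 -54. ] L -55.5 R -55.4
-25 120 y [-30.8  24.7] z [-55.2 -53.8 -52.5] L -54.0 R -53.5
-19 131 y [-30.7  24.3] z [-53.6 -52.3 -50.8] L -52.5 R -52.0
-13 132 y [-29.6  24.2] z [-53.8 -50.9 -49.4] L -51.1 R -50.6
-7 27 y [-26.8  21.5] z [-52.6 -49.2 -48.6] L -49.3 R -49.1
-1 47 y [-26.8  21.2] z [-49.3 -46.8 -42.1] L -46.8 R -46.9
5 66 y [-26.6  21.6] z [-48.5 -46.2 -44.7] L -46.2 R -46.1
11 35 y [-24.3  18.8] z [-48.7 -45.8 -41.3] L -42.7 R -46.5
x ext [-32.5 -31.5  12.4  12.6]
plane [ 2.06134659e-01 -8.49534756e-03 -4.91846424e+01]
```

The ring is spread and lifted, but it droops about 0.22 rad on the pins. I'll tilt the tool to level it while rising.

Call:
{"op": "send_rows", "data": {
  "moves": "0 -0.01 0 -0.0005 0 -0.002 0.645;0 -0.025 0 -0.001 0 -0.006 0.645;0 -0.045 0 -0.001 0 -0.012 0.645;0 -0.065 0 -0.002 0 -0.02 0.645;0 -0.085 0 -0.002 0 -0.028 0.645;0 -0.105 0 -0.003 0 -0.036 0.645;0 -0.125 0 -0.003 0 -0.044 0.645;0 -0.145 0 -0.004 0 -0.052 0.645;0 -0.165 0 -0.004 0 -0.058 0.645;0 -0.18 0 -0.005 0 -0.063 0.645;0 -0.19 0 -0.005 0 -0.066 0.645;0 -0.19 0 -0.005 0 -0.066 0.645"
}}

```text
time: 16.33
ee_pos: [0.4805, 0.2317, 0.176]
eef_rot: [3.142, 0.264, 0.314]
wrist_force: [0.1, -0.5, -2.1]
opening: 0.361
gripper_force: 17.7
```

```bash
cat > plan.py <<'E'
from h import *; import sys
from cell import bot
x,y,z,yaw,tilt=map(float,sys.argv[1:6])
o=bot.get_obs(); T=Ro.from_euler('xyz',o['eef_rot'])
G=Ro.from_euler('z',yaw)*Ro.from_euler('x',np.pi)*Ro.from_euler('y',tilt)
print('turn',(T.inv()*G).as_rotvec().round(4),'shift',T.inv().apply(np.array([x,y,z])-o['ee_pos']).round(4),'now',o['ee_pos'].round(4),(Ro.from_euler('x',np.pi).inv()*Ro.from_euler('z',-o['eef_rot'][2])*T).as_rotvec().round(3))
E
python3 ringp.py; python3 plan.py .52 -.30 .2 1.25 -.265
```

```text
[0.4799 0.2316 0.1756] [3.1416 0.2649 0.3138] [-0.2 -0.  -2.1] 0.359 17.691427990794182
-55 8 y [-11.7   9.4] z [-50.8 -50.3 -49.8] L -50.2 R -50.5
-43 56 y [-28.8  22.6] z [-50.4 -49.7 -48.9] L -50.2 R -49.6
-37 110 y [-30.3  24.5] z [-50.7 -49.2 -48.1] L -49.3 R -48.9
-31 120 y [-30.8  24.5] z [-49.9 -48.7 -47.7] L -48.8 R -48.4
-25 143 y [-29.7  24.1] z [-50.3 -48.2 -47.2] L -48.5 R -47.9
-19 84 y [-28.6  22.5] z [-50.2 -47.8 -46.7] L -47.9 R -47.5
-13 10 y [-25.5  18.7] z [-48.  -46.5 -41.6] L -46.7 R -46.4
-7 63 y [-26.8  21.6] z [-48.6 -46.3 -41.3] L -46.4 R -46.2
-1 81 y [-25.8  20.6] z [-49.6 -47.4 -42. ] L -46.9 R -47.9
5 20 y [-24.2  17.6] z [-44.5 -42.3 -41.4] L -42.3 R -42.3
x ext [-51.5 -50.    5.5   5.6]
plane [ 6.25144611e-02 -7.88436857e-03 -4.70804088e+01]
turn [-2.451e-01 -1.000e-04 -9.036e-01] shift [-0.128   0.518   0.0094] now [0.4799 0.2316 0.1756] [-0.    -0.265 -0.   ]
```

Call:
{"op": "send_rows", "data": {
  "moves": "-0.0025 0 -0.009 -0.0013 0.005 0 0.645;-0.0074 0 -0.027 -0.004 0.015 0 0.645;-0.0147 0 -0.054 -0.008 0.03 0 0.645;-0.0245 0 -0.09 -0.013 0.05 0.001 0.645;-0.037 0 -0.1355 -0.02 0.075 0.001 0.645;-0.0515 0 -0.19 -0.028 0.105 0.002 0.645;-0.0686 0 -0.253 -0.037 0.14 0.002 0.645;-0.0858 0 -0.316 -0.046 0.175 0.003 0.645;-0.1005 0 -0.37 -0.054 0.205 0.003 0.645;-0.1115 0 -0.411 -0.06 0.2275 0.004 0.645;-0.119 0 -0.438 -0.064 0.2425 0.004 0.645;-0.1225 0 -0.452 -0.066 0.25 0.004 0.645"
}}

```text
time: 17.38
ee_pos: [0.4943, -0.0286, 0.189]
eef_rot: [-3.141, 0.266, 0.781]
wrist_force: [-0.5, 0.7, -3.0]
opening: 0.36
gripper_force: 17.7
```

```bash
python3 plan.py .510 -.284 .2 1.25 -.265; python3 ringp.py
```

```text
turn [-0.1233  0.0009 -0.4522] shift [-0.1657  0.1924  0.0337] now [ 0.4943 -0.0286  0.189 ] [ 0.    -0.266  0.   ]
[ 0.4943 -0.029   0.1891] [3.1413 0.2664 0.7808] [ 0.3 -1.1 -1.3] 0.359 17.648692410439253
-55 7 y [-11.4   9.8] z [-52.8 -52.1 -50.6] L -51.6 R -52.1Traceback (most recent call last):
  File "ringp.py", line 18, in <module>
    if __name__=='__main__': ringp()
                             ~~~~~^^
  File "ringp.py", line 13, in ringp
    if len(s)>3: print(a,len(s),'y',np.percentile(s[:,1],[1,99]).round(1),'z',np.percentile(s[:,2],[5,50,95]).round(1), 'L',np.percentile(s[s[:,1]>0,2],50).round(1),'R',np.percentile(s[s[:,1]<0,2],50).round(1))
                                                                                                                            ~~~~~~~~~~~~~^^^^^^^^^^^^^^^^^^
    return _quantile_unchecked(
        a, q, axis, out, overwrite_input, method, keepdims, weights)
    return _ureduce(a,
                    func=_quantile_ureduce_func,
    ...<5 lines>...
                    overwrite_input=overwrite_input,
                    method=method)
    r = func(a, **kwargs)
    result = _quantile(arr,
                       quantiles=q,
    ...<2 lines>...
                       out=out,
                       weights=wgt)
    slices_having_nans = np.isnan(arr[-1, ...])
                                  ~~~^^^^^^^^^
IndexError: index -1 is out of bounds for axis 0 with size 0
```

Call:
{"op": "send_rows", "data": {
  "moves": "-0.0025 0 -0.009 -0.0033 0.0038 0.0007 0.645;-0.0074 0 -0.027 -0.01 0.0115 0.002 0.645;-0.0148 0 -0.054 -0.02 0.023 0.004 0.645;-0.0246 0 -0.09 -0.033 0.0385 0.007 0.645;-0.037 0 -0.1355 -0.05 0.0575 0.01 0.645;-0.0515 0 -0.19 -0.07 0.081 0.014 0.645;-0.0665 0 -0.244 -0.09 0.104 0.018 0.645;-0.081 0 -0.298 -0.11 0.127 0.022 0.645;-0.0945 0 -0.348 -0.128 0.148 0.026 0.645;-0.107 0 -0.393 -0.144 0.167 0.029 0.645;-0.117 0 -0.429 -0.158 0.182 0.032 0.645;-0.123 0 -0.452 -0.166 0.192 0.034 0.645"
}}

```text
time: 18.43
ee_pos: [0.5098, -0.2831, 0.1995]
eef_rot: [-3.141, 0.265, 1.252]
wrist_force: [0.5, -0.4, -2.5]
opening: 0.357
gripper_force: 17.7
```

Call:
{"op": "send_rows", "data": {
  "moves": "0 0 0 0 0 0 0.645;0 0 0 0 0 0 0.645"
}}

```text
time: 18.6
ee_pos: [0.51, -0.2811, 0.1991]
eef_rot: [-3.14, 0.264, 1.25]
wrist_force: [-0.6, 0.2, -2.0]
opening: 0.361
gripper_force: 17.7
```

```bash
sed -i 's/if len(s)>3:/if (s[:,1]>0).sum()>2 and (s[:,1]<0).sum()>2:/' ringp.py; python3 - <<'E'
from ringp import *; import pickle
c,q=ringp(); pickle.dump(c,open('w9.pkl','wb'))
P=cloud(c); z=P[...,2]; near=(np.hypot(P[...,0]-.519,P[...,1]+.266)<.05)
for a,b in [(.005,.014),(.04,.049),(.053,.069),(.08,.1)]:
    s=P[near&(z>a)&(z<b)]
    if len(s)>5: print(a,len(s),np.percentile(s,[1,50,99],axis=0).round(4).tolist(), cv2.minEnclosingCircle((s[:,:2]*1000).astype(np.float32)))
cv2.imwrite('pics/w9.png',cv2.resize(c['img'],(800,600),interpolation=cv2.INTER_CUBIC))
t=pickle.load(open('top.pkl','rb'));t=fix(t);P=cloud(t);z=P[...,2]; near=(np.hypot(P[...,0]-.519,P[...,1]+.266)<.05)
for a,b in [(.005,.014),(.04,.049),(.053,.065),(.08,.1)]:
    s=P[near&(z>a)&(z<b)]
    if len(s)>5: print('top',a,len(s),np.percentile(s,[1,50,99],axis=0).round(4).tolist(), cv2.minEnclosingCircle((s[:,:2]*1000).astype(np.float32)))
E
```

```text
[ 0.5102 -0.2805  0.1991] [-3.1405  0.2639  1.2505] [-0.4  0.1 -2.6] 0.359 17.7039335668087
-43 64 y [-28.6  23.1] z [-51.5 -50.3 -49.2] L -50.7 R -50.0
-37 106 y [-30.2  24.6] z [-50.9 -49.9 -48.9] L -50.0 R -49.7
-31 124 y [-30.8  24.5] z [-50.6 -49.2 -48.3] L -49.3 R -49.1
-25 145 y [-29.6  24.2] z [-51.3 -48.7 -47.6] L -49.0 R -48.5
-19 65 y [-28.4  22.4] z [-50.3 -48.2 -47.2] L -48.6 R -47.9
-13 12 y [-25.8  19.6] z [-49.4 -46.8 -41.5] L -42.2 R -46.9
-7 77 y [-26.8  21.5] z [-48.9 -46.9 -42.3] L -46.9 R -46.7
-1 102 y [-25.9  19.3] z [-50.2 -46.4 -41.2] L -45.2 R -46.8
x ext [-52.7 -44.7   4.6   4.8]
plane [ 6.83494846e-02 -8.70518253e-03 -4.75130761e+01]
0.005 1804 [[0.4709, -0.3139, 0.008], [0.5217, -0.2369, 0.0099], [0.5627, -0.2175, 0.012]] ((519.0113525390625, -266.00225830078125), 49.98781204223633)
0.04 1947 [[0.4849, -0.2976, 0.0404], [0.5339, -0.2577, 0.045], [0.5676, -0.2334, 0.0486]] ((526.0958251953125, -265.8294372558594), 43.18244934082031)
0.053 576 [[0.4955, -0.2842, 0.0537], [0.522, -0.2543, 0.0578], [0.5377, -0.2446, 0.0683]] ((516.7794799804688, -266.3214416503906), 22.282291412353516)
0.08 511 [[0.5053, -0.2779, 0.081], [0.5169, -0.2649, 0.0877], [0.5282, -0.2541, 0.0894]] ((516.7308959960938, -266.3736877441406), 12.659361839294434)
top 0.005 317 [[0.4707, -0.3142, 0.0058], [0.5043, -0.2451, 0.0105], [0.562, -0.2187, 0.0137]] ((518.9041137695312, -266.0179138183594), 49.97581481933594)
top 0.04 273 [[0.4868, -0.2987, 0.0406], [0.5278, -0.2616, 0.045], [0.5673, -0.2341, 0.0485]] ((527.5328369140625, -265.5790100097656), 41.639198303222656)
top 0.053 81 [[0.4976, -0.2863, 0.0535], [0.5122, -0.2564, 0.0577], [0.5383, -0.2452, 0.0636]] ((519.7185668945312, -266.6464538574219), 22.52723503112793)
top 0.08 67 [[0.507, -0.2779, 0.0839], [0.5181, -0.2663, 0.0878], [0.5295, -0.2551, 0.0922]] ((518.2728271484375, -266.6197204589844), 12.781982421875)
```

View pics/w9.png

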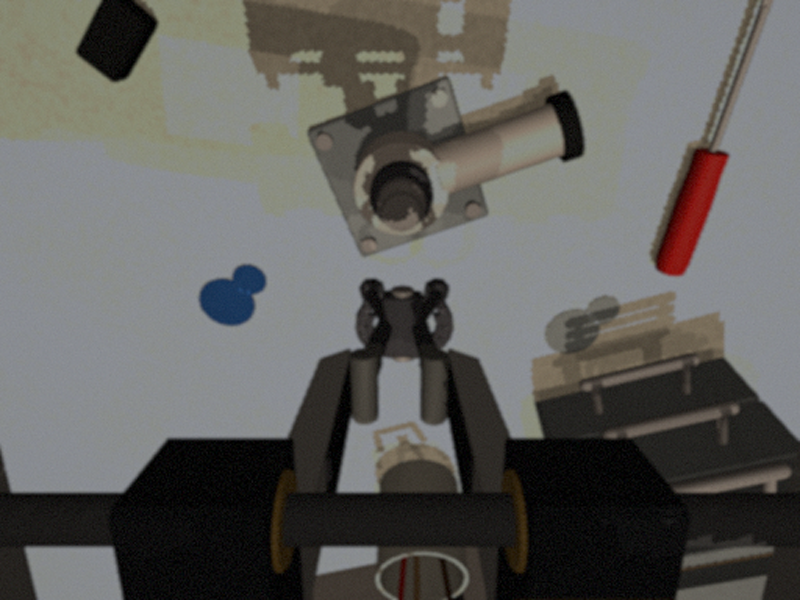

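The wrist view shows the swivel ahead of the tips, with the pin top at (402,200). By depth the pin axis is at (516.7, -266.4) mm, its top is at 87.7, and so the seat is about 57.7 mm up. The ring is still spread on the tips at (404,320).

```bash
python3 plan.py .52435 -.2339 .168 1.2505 -.334
```

```text
turn [-0.0011 -0.0701  0.0001] shift [ 0.0551 -0.0012  0.0174] now [ 0.5102 -0.2805  0.1991] [ 0.001 -0.264  0.   ]
```

Call:
{"op": "send_rows", "data": {
  "moves": "0 -0.002 0 0.0015 0 0.0005 0.645;0 -0.006 0 0.0045 0 0.0015 0.645;0 -0.012 0 0.009 0 0.003 0.645;0 -0.02 0 0.015 0 0.005 0.645;0 -0.028 0 0.022 -0.0005 0.007 0.645;0 -0.037 0 0.029 -0.0005 0.009 0.645;0 -0.046 0 0.036 -0.001 0.011 0.645;0 -0.054 0 0.0425 -0.001 0.0135 0.645;0 -0.061 0 0.048 -0.001 0.015 0.645;0 -0.067 0 0.052 -0.0012 0.0165 0.645;0 -0.07 0 0.055 -0.0012 0.0174 0.645;0 -0.07 0 0.055 -0.0012 0.0174 0.645"
}}

```text
time: 19.65
ee_pos: [0.5246, -0.2344, 0.1678]
eef_rot: [-3.141, 0.335, 1.252]
wrist_force: [-0.3, -0.2, -2.9]
opening: 0.358
gripper_force: 17.7
```

Call:
{"op": "send_rows", "data": {
  "moves": "0 0 0 0 0 0 0.645;0 0 0 0 0 0 0.645"
}}

```text
time: 19.82
ee_pos: [0.5248, -0.2356, 0.1688]
eef_rot: [3.141, 0.335, 1.25]
wrist_force: [-0.5, -0.5, -2.3]
opening: 0.355
gripper_force: 17.7
```

```bash
cat > fit.py <<'E'
from ringp import *; import pickle
from scipy.optimize import least_squares
c,q=ringp(); pickle.dump(c,open('w10.pkl','wb'))
from cell import bot; o=bot.get_obs(); e=o['ee_pos']; yaw=o['eef_rot'][2]; ax=np.array([np.cos(yaw),np.sin(yaw)]); ay=np.array([-ax[1],ax[0]])
P=cloud(c); z=P[...,2]; near=(np.hypot(P[...,0]-.517,P[...,1]+.266)<.03)
s=P[near&(z>.082)&(z<.093)]
if len(s)>20:
    (u,v),r=cv2.minEnclosingCircle((s[:,:2]*1000).astype(np.float32)); d=np.array([u,v])-e[:2]*1000; print('pin',u,v,r,len(s),np.median(s[:,2]),'in tool yaw frame',d@ax,d@ay)
# outer edges of the arms: extreme y per 1.5 mm in x, circle of 24 shifted by the opening
r=q[abs(q[:,2]-np.median(q[:,2]))<5]; ed=[]
for a in np.arange(-46,-14,1.5):
    t=r[(r[:,0]>=a)&(r[:,0]<a+1.5)]
    if len(t)>3: ed+= [(a+.75,t[:,1].min(),-1),(a+.75,t[:,1].max(),1)]
ed=np.array(ed)
f=lambda p: np.hypot(ed[:,0]-p[0],ed[:,1]-p[1]-ed[:,2]*p[2])-24
R=least_squares(f,[-30,-3,3.6],loss='soft_l1'); print('arm circle x,y,half spread',R.x.round(2),'rms',np.sqrt((R.fun**2).mean()).round(2))
E
python3 fit.py
```

```text
[ 0.5248 -0.2357  0.1689] [3.1406 0.3352 1.2497] [-0.3  0.1 -2. ] 0.36 17.692813519388437
-49 29 y [-27.8  21.1] z [-48.3 -47.6 -46.5] L -48.3 R -47.6
-43 88 y [-29.8  23.8] z [-48.5 -47.5 -46.6] L -47.8 R -47.3
-37 121 y [-30.9  24.4] z [-48.8 -47.3 -46.4] L -47.4 R -47.2
-31 119 y [-30.6  24.2] z [-48.2 -47.1 -46.2] L -47.4 R -46.8
-25 127 y [-29.7  24.1] z [-50.4 -47.4 -46.2] L -47.6 R -47.1
-19 32 y [-26.7  21.3] z [-49.8 -47.  -46.2] L -47.4 R -46.9
-13 37 y [-26.6  20.6] z [-49.1 -46.7 -42. ] L -46.5 R -46.8
-7 85 y [-26.9  21.4] z [-49.7 -47.  -41.7] L -47.1 R -46.7
-1 75 y [-24.4  19.1] z [-50.1 -43.4 -41.2] L -43.2 R -43.5
x ext [-53.5 -46.2   2.3   2.5]
plane [ 5.29880757e-03 -8.31233168e-03 -4.73340361e+01]
pin 518.2979125976562 -262.2325744628906 11.323105812072754 182 0.08722005897143972 in tool yaw frame -27.215130417650595 -2.1894648105267516
arm circle x,y,half spread [-31.38  -3.07   3.67] rms 0.7
```

```bash
python3 plan.py .52444 -.23347 .142 1.2497 -.335;python3 plan.py .52444 -.23347 .1089 1.2497 -.335
```

```text
turn [ 0.001   0.0002 -0.    ] shift [ 0.0107 -0.0011  0.0247] now [ 0.5248 -0.2357  0.1689] [-0.001 -0.335 -0.   ]
turn [ 0.001   0.0002 -0.    ] shift [ 0.0216 -0.0011  0.056 ] now [ 0.5248 -0.2357  0.1689] [-0.001 -0.335 -0.   ]
```

Call:
{"op": "send_rows", "data": {
  "moves": "0 0 0 0.001 -0.0002 0.001 0.645;0 0 0 0.002 -0.0004 0.003 0.645;0 0 0 0.003 -0.0006 0.006 0.645;0 0 0 0.0045 -0.0008 0.009 0.645;0 0 0 0.006 -0.001 0.013 0.645;0 0 0 0.0075 -0.0011 0.017 0.645;0 0 0 0.009 -0.0011 0.02 0.645;0 0 0 0.01 -0.0011 0.023 0.645;0 0 0 0.0107 -0.0011 0.0247 0.645;0 0 0 0.0107 -0.0011 0.0247 0.645;0 0 0 0.0107 -0.0011 0.0247 0.645"
}}

```text
time: 20.78
ee_pos: [0.5242, -0.233, 0.1415]
eef_rot: [3.142, 0.335, 1.251]
wrist_force: [0.5, -0.2, -1.3]
opening: 0.357
gripper_force: 17.7
```

```bash
python3 fit.py | grep -v z; python3 plan.py .52444 -.23347 .132 1.2497 -.335
```

```text
[ 0.5244 -0.2331  0.1418] [3.1411 0.3351 1.2504] [-0.  -0.6 -1.7] 0.359 17.6965288259089
x ext [-54.2 -46.7   2.3   2.7]
plane [ 9.23440486e-03 -8.84274182e-03 -4.73688987e+01]
pin 517.41455078125 -262.87060546875 27.763423919677734 46 0.09205276626357711 in tool yaw frame -30.47035334724245 -2.778073034697353
arm circle x,y,half spread [-31.16  -2.97   3.74] rms 1.0
turn [0.0007 0.0001 0.0007] shift [0.0029 0.0002 0.0093] now [ 0.5244 -0.2331  0.1418] [-0.    -0.335 -0.   ]
```

Call:
{"op": "send_rows", "data": {
  "moves": "0 0 0 0.0003 0 0.001 0.645;0 0 0 0.0007 0 0.002 0.645;0 0 0 0.0011 0 0.0035 0.645;0 0 0 0.0016 0 0.005 0.645;0 0 0 0.0021 0 0.0065 0.645;0 0 0 0.0026 0 0.008 0.645;0 0 0 0.003 0 0.0093 0.645;0 0 0 0.003 0 0.0093 0.645;0 0 0 0.003 0 0.0093 0.645"
}}

```text
time: 21.58
ee_pos: [0.5241, -0.2332, 0.1317]
eef_rot: [-3.141, 0.335, 1.251]
wrist_force: [0.5, 0.5, -2.1]
opening: 0.356
gripper_force: 17.7
```

```bash
python3 fit.py | grep -v z; python3 plan.py .52444 -.23347 .122 1.2497 -.335
```

```text
[ 0.5242 -0.2332  0.1319] [3.1414 0.335  1.2504] [-0.1 -1.3 -1.4] 0.361 17.698387764394283
x ext [-53.9 -47.    2.4   2.6]
plane [ 9.82013829e-03 -3.81005837e-03 -4.73346927e+01]
pin 517.188720703125 -263.82403564453125 28.150108337402344 530 0.0844155349879536 in tool yaw frame -31.22419112723914 -2.995676506593392
arm circle x,y,half spread [-31.47  -2.96   3.75] rms 0.71
turn [ 0.0004 -0.      0.0007] shift [0.0031 0.0003 0.0094] now [ 0.5242 -0.2332  0.1319] [-0.    -0.335 -0.   ]
```

Call:
{"op": "send_rows", "data": {
  "moves": "0 0 0 0.0003 0.0001 0.001 0.645;0 0 0 0.0006 0.0002 0.002 0.645;0 0 0 0.001 0.0003 0.003 0.645;0 0 0 0.0013 0.0003 0.004 0.645;0 0 0 0.0016 0.0003 0.005 0.645;0 0 0 0.002 0.0003 0.006 0.645;0 0 0 0.0023 0.0003 0.007 0.645;0 0 0 0.0023 0.0003 0.007 0.645"
}}

```text
time: 22.3
ee_pos: [0.5242, -0.2334, 0.1242]
eef_rot: [-3.141, 0.335, 1.251]
wrist_force: [-0.6, -0.1, -1.4]
opening: 0.355
gripper_force: 17.7
```

Call:
{"op": "send_rows", "data": {
  "moves": "0 0 0 0.0003 0 0.001 0.645;0 0 0 0.0006 0 0.002 0.645;0 0 0 0.001 0 0.003 0.645;0 0 0 0.001 0 0.003 0.645"
}}

```text
time: 22.63
ee_pos: [0.5242, -0.2334, 0.121]
eef_rot: [-3.141, 0.335, 1.251]
wrist_force: [0.8, 0.0, -2.4]
opening: 0.363
gripper_force: 17.7
```

```bash
python3 fit.py
```

```text
[ 0.5243 -0.2334  0.1211] [-3.1414  0.3349  1.2506] [-0.4 -0.3 -2.5] 0.358 17.70356146618724
-49 27 y [-26.9  22.3] z [-48.4 -47.3 -46.2] L -47.9 R -47.1
-43 93 y [-29.5  23.9] z [-48.5 -47.3 -46.2] L -47.6 R -47.1
-37 129 y [-30.9  24.6] z [-48.8 -47.1 -46.1] L -47.2 R -47.0
-31 132 y [-30.4  24.3] z [-48.6 -46.9 -46. ] L -47.1 R -46.7
-25 123 y [-29.6  24.1] z [-50.2 -47.2 -46. ] L -47.3 R -47.1
-19 29 y [-26.7  21.3] z [-48.9 -46.8 -45.7] L -47.1 R -46.5
-13 39 y [-26.6  21.2] z [-48.9 -46.7 -41.3] L -46.6 R -46.8
-7 87 y [-26.8  21.5] z [-50.2 -47.  -41.5] L -47.1 R -46.9
-1 68 y [-24.4  19.2] z [-50.4 -43.5 -41.2] L -43.1 R -43.7
x ext [-54.8 -46.5   2.1   2.2]
plane [ 7.33545496e-03 -7.27750135e-03 -4.70348845e+01]
arm circle x,y,half spread [-31.21  -2.9    3.74] rms 0.39
```

Call:
{"op": "send_rows", "data": {
  "moves": "0 0 0 0.0003 0 0.001 0.645;0 0 0 0.0006 0 0.002 0.645;0 0 0 0.001 0 0.003 0.645;0 0 0 0.0013 0 0.004 0.645;0 0 0 0.0016 0 0.005 0.645;0 0 0 0.002 0 0.006 0.645;0 0 0 0.002 0 0.006 0.645"
}}

```text
time: 23.27
ee_pos: [0.5242, -0.2335, 0.1147]
eef_rot: [-3.141, 0.335, 1.251]
wrist_force: [-0.2, -0.7, -2.3]
opening: 0.359
gripper_force: 17.7
```

Call:
{"op": "send_rows", "data": {
  "moves": "0 0 0 0.0003 0 0.001 0.645;0 0 0 0.0006 0 0.002 0.645;0 0 0 0.001 0 0.003 0.645;0 0 0 0.001 0 0.003 0.645;0 0 0 0.001 0 0.003 0.645"
}}

```text
time: 23.68
ee_pos: [0.5243, -0.2336, 0.1117]
eef_rot: [3.142, 0.335, 1.251]
wrist_force: [-0.6, 0.6, -1.5]
opening: 0.359
gripper_force: 17.7
```

```bash
python3 fit.py
```

```text
[ 0.5244 -0.2336  0.1118] [3.1414 0.335  1.2505] [ 0.1  0.6 -1. ] 0.36 17.702559996396303
-49 30 y [-27.1  21.5] z [-48.7 -47.5 -46.8] L -47.8 R -47.4
-43 87 y [-29.4  23.9] z [-48.8 -47.4 -46.8] L -47.7 R -47.3
-37 150 y [-30.3  24.6] z [-54.3 -47.4 -46.4] L -47.7 R -47.1
-31 140 y [-30.7  24.2] z [-53.7 -47.4 -45.8] L -47.7 R -46.9
-25 128 y [-29.7  24.1] z [-51.1 -47.2 -46.2] L -47.4 R -47.0
-19 31 y [-27.3  21.4] z [-49.9 -47.2 -45.9] L -47.4 R -46.9
-13 41 y [-26.5  20.7] z [-50.1 -46.6 -41.3] L -46.5 R -46.8
-7 86 y [-26.8  21.5] z [-50.4 -46.9 -41.6] L -47.1 R -46.6
-1 76 y [-24.3  19.2] z [-50.4 -43.2 -41.1] L -43.0 R -43.6
x ext [-46.5 -45.5   2.4   2.7]
plane [ 1.08858231e-03 -7.82817824e-03 -4.74089357e+01]
pin 513.379150390625 -270.0755920410156 10.579340934753418 177 0.08772277933939066 in tool yaw frame -38.070630786669554 -1.0351630057370593
arm circle x,y,half spread [-31.17  -2.88   3.82] rms 0.37
```

Call:
{"op": "send_rows", "data": {
  "moves": "0 0 0 0.0002 0 0.0005 0.645;0 0 0 0.0003 0 0.001 0.645;0 0 0 0.0005 0 0.0015 0.645;0 0 0 0.0006 0 0.002 0.645;0 0 0 0.0006 0 0.002 0.645;0 0 0 0.0006 0 0.002 0.645"
}}

```text
time: 24.23
ee_pos: [0.5243, -0.2337, 0.1097]
eef_rot: [3.142, 0.335, 1.251]
wrist_force: [-0.6, 0.2, -1.7]
opening: 0.362
gripper_force: 17.7
```

Call:
{"op": "send_rows", "data": {
  "moves": "0 0 0 0.0002 0 0.0005 0.645;0 0 0 0.0003 0 0.001 0.645;0 0 0 0.0003 0 0.001 0.645;0 0 0 0.0003 0 0.001 0.645"
}}

```text
time: 24.57
ee_pos: [0.5243, -0.2337, 0.1087]
eef_rot: [3.141, 0.335, 1.25]
wrist_force: [0.7, -0.1, -0.8]
opening: 0.361
gripper_force: 17.7
```

```bash
python3 fit.py
```

```text
[ 0.5243 -0.2337  0.1087] [3.1415 0.335  1.2505] [-0.2 -0.9 -1.4] 0.359 17.67111076042056
-49 29 y [-27.1  21.9] z [-47.6 -46.9 -45.9] L -47.4 R -46.8
-43 88 y [-29.6  23.7] z [-48.1 -46.5 -45.5] L -46.7 R -46.4
-37 145 y [-30.7  24.4] z [-51.1 -46.7 -45.6] L -46.9 R -46.5
-31 147 y [-30.7  24.2] z [-50.9 -46.7 -45.6] L -46.9 R -46.4
-25 131 y [-29.6  23.9] z [-50.  -46.9 -45.5] L -47.0 R -46.6
-19 33 y [-26.8  20.8] z [-49.1 -46.6 -45.3] L -46.8 R -46.3
-13 37 y [-26.7  20.6] z [-48.6 -46.6 -41.5] L -46.8 R -46.4
-7 84 y [-26.8  21.4] z [-50.3 -46.9 -41.5] L -46.9 R -46.8
-1 70 y [-24.5  19.1] z [-50.3 -43.1 -41.1] L -43.0 R -43.3
x ext [-46.9 -45.7   2.3   2.5]
plane [-7.16170063e-03 -6.95068033e-03 -4.71162453e+01]
pin 513.9303588867188 -268.6936950683594 11.248680114746094 229 0.08785551095578195 in tool yaw frame -36.4560833366992 -1.1677106327527618
arm circle x,y,half spread [-31.16  -3.02   3.73] rms 0.37
```

Call:
{"op": "send_rows", "data": {
  "moves": "0 0 0 0.0002 0 0.0005 0.645;0 0 0 0.0003 0 0.001 0.645;0 0 0 0.0003 0 0.001 0.645;0 0 0 0.0003 0 0.001 0.645"
}}

```text
time: 24.95
ee_pos: [0.5244, -0.2338, 0.1077]
eef_rot: [3.141, 0.335, 1.251]
wrist_force: [-0.5, 1.0, -1.1]
opening: 0.361
gripper_force: 17.6
```

```bash
python3 fit.py
```

```text
[ 0.5244 -0.2338  0.1077] [3.1412 0.335  1.2504] [-0.1  0.3 -2. ] 0.362 17.624430768191814
-49 17 y [-27.   21.2] z [-45.8 -45.  -44.2] L -45.5 R -44.6
-43 89 y [-29.6  23.8] z [-46.3 -45.2 -44.2] L -45.3 R -45.1
-37 156 y [-30.4  24.7] z [-50.1 -45.6 -44.4] L -45.7 R -45.5
-31 149 y [-30.6  24.2] z [-50.1 -45.9 -45. ] L -46.0 R -45.7
-25 133 y [-29.5  23. ] z [-49.4 -46.1 -45. ] L -46.3 R -45.9
-19 43 y [-26.7  21.2] z [-49.6 -46.2 -45. ] L -46.2 R -46.1
-13 38 y [-26.6  20.7] z [-53.  -46.5 -41.4] L -46.5 R -46.4
-7 91 y [-26.8  21.5] z [-50.5 -46.9 -41.3] L -46.9 R -46.7
-1 70 y [-24.5  19.2] z [-50.  -43.5 -41.2] L -43.6 R -43.4
x ext [-45.5 -44.2   2.3   2.5]
plane [-2.63474609e-02 -5.69393451e-03 -4.66928902e+01]
pin 514.1685180664062 -268.2406005859375 11.485928535461426 249 0.0878482068085292 in tool yaw frame -35.92036272301755 -1.1611842024865213
arm circle x,y,half spread [-31.23  -2.93   3.79] rms 0.37
```

Call:
{"op": "send_rows", "data": {
  "moves": "0 0 0 -0.0001 0 -0.0004 0.64;0 0 0 -0.0001 0 -0.0004 0.62;0 0 0 -0.0001 0 -0.0004 0.6;0 0 0 -0.0001 0 -0.0004 0.58;0 0 0 -0.0001 0 -0.0004 0.56;0 0 0 -0.0001 0 -0.0004 0.54;0 0 0 -0.0001 0 -0.0004 0.52;0 0 0 -0.0001 0 -0.0004 0.5;0 0 0 -0.0001 0 -0.0004 0.48;0 0 0 -0.0001 0 -0.0004 0.48"
}}

```text
time: 25.83
ee_pos: [0.5243, -0.2337, 0.108]
eef_rot: [3.141, 0.335, 1.25]
wrist_force: [0.3, 0.1, -2.1]
opening: 0.522
gripper_force: 14.7
```

Call:
{"op": "send_rows", "data": {
  "moves": "0 0 0 0 0 0 0.46;0 0 0 0 0 0 0.44;0 0 0 0 0 0 0.42;0 0 0 0 0 0 0.41;0 0 0 0 0 0 0.41;0 0 0 0 0 0 0.41"
}}

```text
time: 26.33
ee_pos: [0.5244, -0.2338, 0.1081]
eef_rot: [3.141, 0.335, 1.25]
wrist_force: [-0.4, 0.4, -1.6]
opening: 0.592
gripper_force: 11.4
```

```bash
python3 fit.py; python3 prof.py
```

```text
[ 0.5243 -0.2337  0.1081] [3.1413 0.335  1.2504] [ 0.1  0.5 -1.1] 0.592 11.384622305631638
-37 66 y [-25.8  21.8] z [-47.1 -46.4 -45.3] L -46.3 R -46.4
-31 111 y [-25.6  21.6] z [-48.1 -46.5 -45.3] L -46.5 R -46.5
-25 134 y [-23.5  19.5] z [-53.1 -46.5 -45.3] L -46.5 R -46.6
-19 58 y [-19.8  15.9] z [-55.  -47.  -45.7] L -46.4 R -47.6
-13 16 y [-16.8  13. ] z [-56.8 -46.5 -45.4] L -46.4 R -46.5
-7 63 y [-16.7  12.9] z [-50.3 -47.1 -45.4] L -46.9 R -47.7
-1 56 y [-14.9  11.3] z [-50.  -47.4 -41.6] L -47.3 R -47.5
x ext [-53.3 -52.1   1.9   2. ]
plane [-3.58548736e-02 -1.19446304e-03 -4.76303421e+01]
pin 516.5064086914062 -266.87982177734375 12.34719467163086 228 0.08774376089979527 in tool yaw frame -33.912471057622 -3.0012436432205964
arm circle x,y,half spread [-33.55  -1.96  -0.21] rms 0.29
[ 0.5243 -0.2337  0.1081] [3.1414 0.335  1.2504] [ 0.8  0.6 -1.9] 0.5924095762281509 11.385201215744019
-66 146 [[-7.0, -29.5, -65.7], [6.7, 22.7, -63.3], [12.9, 29.6, -62.0]]
-15 122 [[3.6, -11.0, -14.8], [8.4, 1.5, -11.9], [19.0, 12.9, -11.0]]
-10 788 [[-10.3, -7.8, -10.0], [2.9, 0.5, -9.0], [22.0, 9.5, -6.5]]
25 25 [[-23.8, -10.5, 26.1], [8.8, 12.0, 28.3], [10.8, 13.5, 28.9]]
30 116 [[-29.9, -9.9, 30.1], [-27.2, 6.9, 31.2], [11.7, 14.7, 33.7]]
35 138 [[3.1, -11.8, 35.2], [13.4, -4.3, 36.3], [15.8, 15.2, 38.8]]
38 18 [[-13.1, -11.8, 38.0], [15.5, -6.4, 38.8], [15.7, 15.1, 40.3]]
41 35 [[-24.7, -11.9, 42.3], [12.5, -2.8, 44.4], [15.4, 12.0, 44.9]]
44 104 [[-23.7, -13.0, 44.1], [12.6, 6.5, 46.0], [16.0, 16.8, 47.9]]
48 166 [[-10.0, -19.2, 48.2], [-4.5, 14.6, 50.8], [14.4, 23.4, 52.0]]
```

The ring has closed round the pin, centred within about 1 mm and flat on the seat. I'll draw the pins out along their axis.

Call:
{"op": "send_rows", "data": {
  "moves": "0 0 0 -0.0001 0 -0.001 0.41;0 0 0 -0.0002 0 -0.0025 0.41;0 0 0 -0.0003 -0.0001 -0.004 0.41;0 0 0 -0.0005 -0.0001 -0.006 0.41;0 0 0 -0.0006 -0.0001 -0.008 0.41;0 0 0 -0.0008 -0.0002 -0.01 0.41;0 0 0 -0.001 -0.0002 -0.013 0.41;0 0 0 -0.0012 -0.0003 -0.016 0.41;0 0 0 -0.0016 -0.0003 -0.02 0.41;0 0 0 -0.0018 -0.0003 -0.023 0.41;0 0 0 -0.002 -0.0003 -0.025 0.41;0 0 0 -0.002 -0.0003 -0.025 0.41"
}}

```text
time: 27.43
ee_pos: [0.5266, -0.2277, 0.1332]
eef_rot: [3.14, 0.335, 1.25]
wrist_force: [0.9, -0.1, -1.1]
opening: 0.592
gripper_force: 11.4
```

```bash
python3 - <<'E'
from h import *
c=cam('wrist'); P=cloud(c); z=P[...,2]; d=np.hypot(P[...,0]-.5167,P[...,1]+.2664)
s=P[(d<.045)&(z>.0598)&(z<.0645)]
print(len(s),np.percentile(s,[1,50,99],axis=0).round(4).tolist())
ax=np.array([np.cos(1.25),np.sin(1.25)]); ay=np.array([-ax[1],ax[0]]); q=(s[:,:2]-[.5167,-.2664])*1000; q=np.c_[q@ax,q@ay]
for a in range(-27,40,6):
    t=q[(q[:,0]>=a)&(q[:,0]<a+6)]
    if len(t)>3: print(a,len(t),t[:,1].min().round(1),t[:,1].max().round(1))
A=np.c_[q,np.ones(len(q))]; print(np.linalg.lstsq(A,s[:,2]*1000,rcond=None)[0])
E
python3 prof.py; python3 plan.py .5244 -.12 .25 .4 -.08
```

```text
563 [[0.4921, -0.2823, 0.06], [0.5212, -0.253, 0.0618], [0.539, -0.2321, 0.0632]]
-15 24 -20.8 22.7
-9 72 -22.4 24.4
-3 81 -22.2 24.3
3 81 -22.0 25.1
9 56 -19.9 23.0
15 40 -16.8 18.9
21 86 -13.7 16.0
27 118 -13.6 15.9
33 5 -9.8 9.3
[-4.53433667e-03 -1.74544055e-03  6.17539516e+01]
[ 0.5261 -0.2276  0.1325] [3.1412 0.335  1.2505] [ 0.  -0.6 -0.9] 0.5922279714555734 11.448976546525955
-66 160 [[-7.4, -29.5, -65.8], [7.3, 23.1, -63.1], [13.6, 29.8, -62.0]]
-15 163 [[4.2, -10.5, -14.9], [10.5, 2.7, -11.6], [19.1, 12.6, -11.0]]
-10 676 [[-10.8, -7.7, -10.0], [1.0, 0.7, -9.1], [21.8, 9.8, -6.7]]
25 10 [[8.5, -10.2, 25.3], [10.5, 11.4, 26.8], [11.4, 13.3, 28.6]]
30 20 [[8.0, -10.5, 30.2], [11.1, 11.3, 32.1], [15.0, 14.6, 33.8]]
35 128 [[2.9, -11.5, 35.0], [13.4, -4.1, 36.1], [15.8, 15.5, 38.6]]
38 11 [[14.7, -11.2, 38.0], [15.5, -4.1, 38.6], [15.6, 15.4, 40.2]]
turn [0.176  0.2392 0.8344] shift [ 0.0573 -0.0354 -0.1444] now [ 0.5261 -0.2276  0.1325] [-0.    -0.335 -0.   ]
```

The ring is in place, flat and centred within about 1 mm. Now the pliers go back to the stand.

```bash
python3 plan.py .55 -.12 .205 .42 -.21
```

```text
turn [0.224  0.1175 0.8004] shift [ 0.0797 -0.0111 -0.1045] now [ 0.5261 -0.2276  0.1325] [-0.    -0.335 -0.   ]
```

Call:
{"op": "send_rows", "data": {
  "moves": "0.0045 0.0024 0.016 0.0016 0 -0.004 0.41;0.0134 0.007 0.048 0.0048 -0.0006 -0.01 0.41;0.027 0.014 0.096 0.0096 -0.0013 -0.018 0.41;0.045 0.0235 0.16 0.016 -0.002 -0.027 0.41;0.067 0.035 0.24 0.024 -0.0033 -0.036 0.41;0.092 0.048 0.328 0.033 -0.0046 -0.046 0.41;0.119 0.062 0.424 0.042 -0.006 -0.057 0.41;0.146 0.076 0.52 0.052 -0.007 -0.069 0.41;0.172 0.09 0.616 0.061 -0.0085 -0.081 0.41;0.195 0.102 0.696 0.069 -0.0097 -0.091 0.41;0.213 0.1116 0.76 0.0757 -0.0105 -0.099 0.41;0.224 0.1175 0.8 0.0797 -0.011 -0.1045 0.41"
}}

```text
time: 28.53
ee_pos: [0.5508, -0.1196, 0.2056]
eef_rot: [3.141, 0.209, 0.417]
wrist_force: [0.4, 0.3, -1.8]
opening: 0.593
gripper_force: 11.4
```

```bash
python3 plan.py .5912 .0055 .19 -.405 -.088
```

```text
turn [0.122  0.1141 0.8135] shift [ 0.0889 -0.098  -0.0029] now [ 0.5508 -0.1196  0.2056] [-0.    -0.209 -0.   ]
```

Call:
{"op": "send_rows", "data": {
  "moves": "0.0024 0.0023 0.016 0.0018 -0.002 0 0.41;0.0073 0.007 0.049 0.0053 -0.0059 0 0.41;0.0146 0.0137 0.098 0.0107 -0.0118 0 0.41;0.0244 0.0228 0.163 0.0178 -0.0196 -0.001 0.41;0.0366 0.0342 0.244 0.0267 -0.0294 -0.001 0.41;0.05 0.0468 0.334 0.0364 -0.04 -0.001 0.41;0.0647 0.0605 0.431 0.047 -0.052 -0.0015 0.41;0.079 0.074 0.529 0.0578 -0.0637 -0.002 0.41;0.094 0.088 0.626 0.0685 -0.0755 -0.002 0.41;0.106 0.099 0.708 0.0773 -0.0853 -0.0025 0.41;0.116 0.108 0.773 0.0845 -0.093 -0.003 0.41;0.122 0.114 0.8135 0.0889 -0.098 -0.003 0.41"
}}

```text
time: 29.53
ee_pos: [0.5898, 0.006, 0.1886]
eef_rot: [3.141, 0.09, -0.404]
wrist_force: [0.2, 0.4, -1.1]
opening: 0.589
gripper_force: 11.4
```

Call:
{"op": "send_rows", "data": {
  "moves": "0 0 0 0 0 0 0.41;0 0 0 0 0 0 0.41"
}}

```text
time: 29.7
ee_pos: [0.5896, 0.0051, 0.1888]
eef_rot: [3.14, 0.09, -0.4]
wrist_force: [-0.5, 0.6, -1.6]
opening: 0.59
gripper_force: 11.4
```

```bash
cat > st.py <<'E'
from prof import *
c,L,e,T,o=prof()
P=L/1000@T.T+e; z=P[...,2]; im=c['img']; near=(np.hypot(P[...,0]-.5957,P[...,1]-.0025)<.062)
ax=np.array([np.cos(-.405),np.sin(-.405)]); ay=np.array([-ax[1],ax[0]])
for a,b in ((.003,.013),(.058,.066)):
    s=P[near&(z>a)&(z<b)&(im.max(2)<110)]; q=s[:,:2]; X=q@ax;Y=q@ay
    if len(s)>20:
        px=np.percentile(X,[.5,99.5]);py=np.percentile(Y,[.5,99.5]); print(a,len(s),np.ptp(px),np.ptp(py),'mid',ax*px.mean()+ay*py.mean(),cv2.minAreaRect((q*1000).astype(np.float32)))
E
python3 st.py
```

```text
[0.5898 0.0048 0.189 ] [ 3.1402  0.0897 -0.4007] [ 0.4 -0.4 -1.2] 0.5944856523254043 11.44115075469017
-66 127 [[-7.6, -29.6, -65.7], [5.7, 23.2, -63.4], [13.1, 29.5, -62.0]]
-15 110 [[2.2, -11.9, -14.9], [7.3, 2.3, -12.2], [18.0, 12.8, -11.0]]
-10 810 [[-11.4, -8.0, -10.0], [2.3, 0.9, -9.0], [20.9, 9.3, -6.6]]
25 9 [[7.0, -10.7, 25.2], [8.6, 12.1, 26.4], [9.9, 13.0, 28.4]]
30 21 [[7.1, -11.0, 30.2], [10.0, 10.0, 32.5], [10.7, 14.1, 33.9]]
35 137 [[1.7, -12.0, 35.3], [12.3, -4.5, 36.3], [14.5, 15.0, 38.7]]
38 31 [[7.3, -12.0, 38.0], [14.4, -4.6, 39.6], [14.7, 14.6, 41.0]]
0.003 2743 0.0737991131581951 0.083800021846451 mid [0.59606816 0.00229024] ((595.91259765625, 2.3276519775390625), (84.72276306152344, 74.45075225830078), 66.99536895751953)
0.058 700 0.030341009367560345 0.0438113916653502 mid [0.59553672 0.00237388] ((595.5004272460938, 2.402437210083008), (44.0185661315918, 30.545379638671875), 66.857177734375)
```

```bash
python3 plan.py .5918 .0055 .145 -.405 -.070
```

```text
turn [0.0017 0.0197 0.0043] shift [ 0.0055 -0.0015  0.0436] now [0.5898 0.0048 0.189 ] [-0.001 -0.09  -0.   ]
```

Call:
{"op": "send_rows", "data": {
  "moves": "0 0.003 0.001 0.0005 0 0.002 0.41;0 0.006 0.002 0.0015 -0.0005 0.006 0.41;0 0.01 0.003 0.0025 -0.001 0.012 0.41;0 0.014 0.004 0.0035 -0.0015 0.02 0.41;0.001 0.017 0.004 0.0045 -0.0015 0.028 0.41;0.001 0.02 0.004 0.005 -0.0015 0.035 0.41;0.0017 0.02 0.004 0.0055 -0.0015 0.04 0.41;0.0017 0.02 0.004 0.0055 -0.0015 0.0436 0.41;0.0017 0.02 0.004 0.0055 -0.0015 0.0436 0.41;0.0017 0.02 0.004 0.0055 -0.0015 0.0436 0.41"
}}

```text
time: 30.58
ee_pos: [0.592, 0.0058, 0.1451]
eef_rot: [-3.141, 0.069, -0.406]
wrist_force: [-0.1, 0.7, -1.5]
opening: 0.59
gripper_force: 11.4
```

```bash
python3 st.py; python3 plan.py .5918 .0055 .115 -.405 -.070
```

```text
[0.5924 0.0058 0.1456] [-3.1406  0.0686 -0.4058] [-0.1 -0.  -1.6] 0.5940845679674533 11.435365229845047
-66 113 [[-8.0, -29.7, -65.7], [4.0, 23.4, -63.9], [9.6, 29.6, -62.1]]
-15 85 [[2.0, -12.1, -14.9], [6.9, 5.2, -12.6], [15.1, 13.9, -11.1]]
-10 926 [[-11.1, -7.7, -9.9], [4.3, 0.6, -8.8], [20.8, 9.4, -6.5]]
25 13 [[7.0, -10.5, 25.1], [8.5, 11.5, 27.5], [9.5, 13.3, 28.9]]
30 17 [[6.9, -10.7, 30.3], [9.0, 11.8, 32.6], [10.1, 14.3, 33.6]]
35 137 [[1.7, -11.7, 35.1], [11.5, -4.3, 36.6], [14.3, 15.3, 38.7]]
38 37 [[2.4, -11.7, 38.0], [14.0, -5.9, 39.3], [14.6, 14.6, 41.6]]
41 6 [[14.2, -10.7, 41.0], [14.2, 1.9, 41.5], [14.4, 13.7, 41.6]]
0.003 3180 0.07366294190915434 0.08410884945273797 mid [0.59620672 0.00224512] ((595.9136962890625, 2.2299232482910156), (84.87963104248047, 74.47914123535156), 66.82511138916016)
0.058 677 0.029881350333577084 0.04380142310964405 mid [0.59588255 0.00224878] ((595.758544921875, 2.352161407470703), (43.93040466308594, 30.32636260986328), 66.95551300048828)
turn [-0.001  -0.0014 -0.0008] shift [0.0017 0.0005 0.0305] now [0.5924 0.0058 0.1456] [ 0.001 -0.069  0.   ]
```

Call:
{"op": "send_rows", "data": {
  "moves": "0 0 0 0.0002 0 0.003 0.41;0 0 0 0.0005 0 0.008 0.41;0 0 0 0.0009 0 0.013 0.41;0 0 0 0.0013 0 0.019 0.41;0 0 0 0.0017 0 0.025 0.41;0 0 0 0.002 0 0.03 0.41;0 0 0 0.0023 0 0.034 0.41;0 0 0 0.0026 0 0.038 0.41;0 0 0 0.0027 0 0.04 0.41;0 0 0 0.0027 0 0.04 0.41"
}}

```text
time: 31.47
ee_pos: [0.5916, 0.0059, 0.1046]
eef_rot: [-3.141, 0.07, -0.406]
wrist_force: [0.0, 0.3, -2.3]
opening: 0.59
gripper_force: 11.4
```

Call:
{"op": "send_rows", "data": {
  "moves": "0 0 0 0.0002 0 0.003 0.41;0 0 0 0.0005 0 0.007 0.41;0 0 0 0.0008 0 0.011 0.41;0 0 0 0.001 0 0.015 0.41;0 0 0 0.0013 0 0.019 0.41;0 0 0 0.0016 0 0.023 0.41;0 0 0 0.0019 0 0.027 0.41;0 0 0 0.002 0 0.03 0.41;0 0 0 0.002 0 0.03 0.41"
}}

```text
time: 32.22
ee_pos: [0.5912, 0.006, 0.0741]
eef_rot: [-3.141, 0.071, -0.406]
wrist_force: [0.1, 0.1, -1.6]
opening: 0.594
gripper_force: 11.4
```

```bash
python3 st.py
```

```text
[0.5916 0.006  0.0746] [-3.141   0.0702 -0.4059] [ 0.1  0.6 -2.3] 0.5931728394907546 11.443433314561844
-66 114 [[-7.8, -29.6, -66.0], [4.8, 22.7, -64.1], [11.8, 29.6, -62.1]]
-15 85 [[1.9, -12.5, -14.9], [6.7, 4.6, -12.7], [16.1, 14.5, -11.0]]
-10 949 [[-10.5, -7.7, -9.9], [5.1, 1.2, -8.8], [20.5, 9.4, -6.4]]
25 115 [[-2.3, -18.1, 25.4], [22.0, 2.2, 26.9], [22.4, 21.4, 28.9]]
30 95 [[-2.0, -19.3, 30.1], [22.3, 3.8, 31.8], [22.8, 22.0, 34.0]]
35 118 [[-1.9, -18.4, 35.0], [22.4, 1.4, 37.1], [23.1, 21.5, 38.5]]
38 91 [[-1.2, -18.3, 38.1], [22.8, 0.6, 40.0], [23.2, 21.9, 41.6]]
41 77 [[-1.2, -19.2, 41.0], [23.1, 2.3, 43.1], [23.7, 22.4, 44.8]]
44 67 [[-0.8, -19.2, 44.2], [23.3, 2.3, 46.2], [23.8, 22.0, 47.8]]
48 85 [[-0.4, -19.1, 48.2], [23.6, 4.8, 49.7], [24.1, 22.8, 51.9]]
0.003 4443 0.07394587026083665 0.08374585976526633 mid [0.59621261 0.0023877 ] ((595.8765258789062, 2.4424667358398438), (84.6895751953125, 75.0562515258789), 66.73539733886719)
0.058 951 0.029141634498678903 0.04383475502997136 mid [0.59629696 0.00202241] ((596.2030639648438, 2.0898265838623047), (43.98826217651367, 30.099958419799805), 66.40133666992188)
```

Tips are in the pocket. Next are the last ~11 mm, gently until contact.

Call:
{"op": "send_rows", "data": {
  "moves": "0 0 0 0.0001 0 0.001 0.41;0 0 0 0.0002 0 0.0025 0.41;0 0 0 0.0003 0 0.004 0.41;0 0 0 0.0004 0 0.0055 0.41;0 0 0 0.0005 0 0.007 0.41;0 0 0 0.0005 0 0.008 0.41;0 0 0 0.0006 0 0.009 0.41;0 0 0 0.0006 0 0.009 0.41"
}}

```text
time: 32.93
ee_pos: [0.5917, 0.006, 0.0659]
eef_rot: [-3.141, 0.07, -0.406]
wrist_force: [0.3, -0.8, -1.5]
opening: 0.594
gripper_force: 11.4
```

Call:
{"op": "send_rows", "data": {
  "moves": "0 0 0 0 0 0.0005 0.41;0 0 0 0.0001 0 0.001 0.41;0 0 0 0.0001 0 0.0015 0.41;0 0 0 0.0001 0 0.0015 0.41"
}}

```text
time: 33.27
ee_pos: [0.5922, 0.0059, 0.0648]
eef_rot: [-3.141, 0.069, -0.406]
wrist_force: [0.1, -1.0, -0.9]
opening: 0.596
gripper_force: 11.6
```

```bash
python3 prof.py
```

```text
[0.5921 0.0059 0.0648] [-3.1407  0.0688 -0.4059] [ 0.3  0.6 -0.9] 0.5891873162693604 11.656008213758469
-66 152 [[-7.6, -29.4, -65.9], [7.3, 22.8, -63.3], [13.4, 29.5, -62.0]]
-15 126 [[2.3, -11.3, -14.7], [7.7, 3.8, -11.7], [17.8, 13.5, -11.0]]
-10 774 [[-11.3, -7.9, -10.0], [2.3, 0.5, -9.0], [21.1, 9.5, -6.7]]
25 108 [[-2.9, -18.3, 25.2], [21.4, 4.8, 26.9], [21.9, 22.9, 28.9]]
30 98 [[-2.6, -17.8, 30.1], [21.7, 0.1, 31.9], [22.2, 21.9, 33.8]]
35 103 [[-2.1, -18.1, 35.1], [22.0, 2.1, 37.4], [22.5, 21.6, 38.9]]
38 87 [[-2.1, -19.3, 38.1], [22.2, 1.4, 40.2], [22.7, 22.8, 41.8]]
41 84 [[-2.0, -18.7, 41.1], [22.4, 1.8, 43.0], [23.0, 22.3, 44.8]]
44 72 [[-1.5, -18.4, 44.1], [22.7, 1.0, 46.1], [23.1, 22.7, 47.8]]
48 73 [[-1.4, -19.3, 48.1], [23.0, 3.9, 49.4], [23.4, 22.2, 51.9]]
```

Call:
{"op": "send_rows", "data": {
  "moves": "0 0 0 0 0 0.0005 0.41;0 0 0 0.0001 0 0.001 0.41;0 0 0 0.0001 0 0.001 0.41;0 0 0 0.0001 0 0.001 0.4;0 0 0 0.0001 0 0.001 0.39;0 0 0 0.0001 0 0.001 0.37;0 0 0 0.0001 0 0.001 0.34;0 0 0 0.0001 0 0.001 0.3;0 0 0 0.0001 0 0.001 0.25;0 0 0 0.0001 0 0.001 0.2;0 0 0 0.0001 0 0.001 0.2;0 0 0 0.0001 0 0.001 0.2"
}}

```text
time: 34.32
ee_pos: [0.5919, 0.006, 0.0635]
eef_rot: [-3.141, 0.069, -0.406]
wrist_force: [0.8, 0.0, -0.7]
opening: 0.799
gripper_force: 0.0
```

```bash
python3 prof.py | head -4
```

```text
[0.592  0.006  0.0635] [-3.1407  0.0693 -0.4059] [-0.   0.3  0.7] 0.7949686290882064 0.0
-66 199 [[-4.7, -25.2, -63.3], [8.9, -19.9, -62.3], [13.8, 27.4, -62.0]]
-15 473 [[-4.5, -8.6, -14.3], [11.0, 1.1, -11.5], [20.1, 10.6, -11.0]]
-10 306 [[-12.2, -7.9, -10.0], [-2.3, 1.2, -9.3], [21.7, 10.0, -6.5]]
```

Call:
{"op": "send_rows", "data": {
  "moves": "0 0 0 -0.0002 0 -0.003 0.15;0 0 0 -0.0007 0 -0.01 0.1;0 0 0 -0.0014 0 -0.02 0.05;0 0 0 -0.0022 0 -0.032 0;0 0 0 -0.0032 0 -0.046 0;0 0 0 -0.0045 0 -0.065 0;0 0 0 -0.006 0 -0.087 0;0 0 0 -0.0077 0 -0.11 0;0 0 0 -0.009 0 -0.13 0;0 0 0 -0.0104 0 -0.15 0;0 0 0 -0.0104 0 -0.15 0;0 0 0 -0.0104 0 -0.15 0"
}}

```text
time: 35.37
ee_pos: [0.5933, 0.0056, 0.2165]
eef_rot: [-3.139, 0.064, -0.406]
wrist_force: [0.1, -0.5, -0.6]
opening: 0.996
gripper_force: 0.0
```

```bash
python3 - <<'E'
from h import *
c=cam('wrist'); P=cloud(c); z=P[...,2]; d=np.hypot(P[...,0]-.5958,P[...,1]-.0024)
ax=np.array([np.cos(-.405),np.sin(-.405)]); ay=np.array([-ax[1],ax[0]])
for a,b,r in ((.112,.135,.045),(.069,.078,.025),(.058,.066,.04)):
    s=P[(d<r)&(z>a)&(z<b)]; q=(s[:,:2]-[.5958,.0024])*1000; print(a,len(s),'x',np.percentile(q@ax,[1,50,99]).round(1),'y',np.percentile(q@ay,[1,50,99]).round(1),'z',np.percentile(s[:,2],[5,50,95]).round(4))
d=np.hypot(P[...,0]-.5167,P[...,1]+.2664); s=P[(d<.04)&(z>.059)&(z<.066)]; print('ring',len(s),np.percentile(s,[1,50,99],axis=0).round(4).tolist())
t=cam('top'); P=cloud(t); z=P[...,2]; d=np.hypot(P[...,0]-.518,P[...,1]+.2664); s=P[(d<.04)&(z>.058)&(z<.066)]; print('ring top cam',len(s),np.percentile(s,[1,50,99],axis=0).round(4).tolist())
E
```

```text
0.112 544 x [-12.3   0.8  13.1] y [-28.1 -18.4  29.5] z [0.118  0.1239 0.1256]
0.069 441 x [-16.4   1.9  16.8] y [-7.5  0.5  9.6] z [0.0718 0.0737 0.0754]
0.058 277 x [-14.5   7.8  14.8] y [-21.6  -8.8  21.4] z [0.0604 0.062  0.0633]
ring 672 [[0.4916, -0.2752, 0.0592], [0.5234, -0.2518, 0.0616], [0.5387, -0.2324, 0.0653]]
ring top cam 131 [[0.4944, -0.2906, 0.0588], [0.5149, -0.257, 0.0621], [0.5409, -0.2336, 0.0657]]
```

Pliers are upright and centred in the stand (joint top at 74 mm, so pivot 68), and the ring is seated at 62 mm. Handing in.

```bash
python3 -c "
from cell import job
print(job.hand_in())"
```

```text
the job is handed in; nothing more can be done
None
```

I handed the job in at about 35 s; the hand-in gave no verdict. By my last camera measurements, the ring is closed in the groove, flat on the seat and about 1 mm off the pin axis, and the dark pliers are upright and centred in their stand.

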